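# Load the pressing plates into the nipping press

## Robot

A 7-joint arm with a two-finger parallel gripper is mounted at the origin on the work surface. World frame = base frame: x ahead of the robot, y to its left, z up, the work surface at z = 0. Lengths are in m, angles in rad, forces in N, time in s.
With the tool pointing down it reaches from about 0.4 to 0.85 m from the base axis. Payload 4.5 kg.
Tool frame: the origin (TCP) lies midway between the tips of the shut fingers; the grasp point (between the pads) lies 19 mm behind it (ctrl.pinch_z is the distance from the TCP to the grasp point, in m); y points along the fingers, x is the direction in which the jaws open and shut, and the axes are right-handed (so a half turn about y gives the same grasp; the last joint's range is limited). The gripper opens to 88 mm and grips with 3 to 60 N. Pads are 18 mm wide; open, the fingers measure 123 mm over their backs; the gripper's body (75 mm by 187 mm) begins 45 mm behind the grasp point.
Start: joints at [1.34, 0.689, -0.195, 1.565, 0.157, 0.902, -0.215], TCP at [0.164, -0.603, 0.239] pointing down, gripper open.
Joint ranges: [-3.01, 3.01], [-0.46, 2.08], [-1.47, 1.51], [0.13, 2.56], [-1, 4.14], [0.04, 2.09], [-2.66, 2.66]. Speed limits (rad/s): [2.57, 2.57, 3.14, 3.14, 3.14, 3.14, 3.14].

## Interface

Orientations are given as a unit quaternion [w, x, y, z].
In Python, from plant import ctrl, imaging, ticket gives the robot as it stands.
- The arm moves only by the tool move_arm, never from a script. Its argument "targets" is a list of rows, each a list of 3 entries, a list of its own where there are three numbers: the finger opening in mm, from 0 to 88.1, then the shift along the tool's x, y, z in mm, then the turn, a rotation vector about the tool's x, y, z in rad. In form: [[jaw, [x, y, z], [ax, ay, az]], ...]. A call has 1 to 10 rows; each row shifts and turns the pose as measured when the row begins, along the tool's axes as they then stand; what a row does not reach is not made up. A row lasts 1/10 s, in which the tool goes at most 50 mm and 8.59 degrees, less where a joint would pass 70% of its speed; a pose out of reach is approached as far as the arm can. A call with a gripper value outside its range is refused whole. The fingers move at their own pace and stop on an object; the grip force is fixed at half the most. Time passes only in rows, so rows that do not move let the fingers close. It gives the time, the measured TCP pose, the force and the opening at its end, in the units of the state.
- ctrl.read_state(): the state, without advancing time (a new reading comes with each control period).
- imaging.grab_frame(name): name is "scene" or "top"; returns (picture, depth): 400x640x3 uint8, red, green, blue; 400x640 float32, m along the optical axis (not along the pixel's ray), 0 where there is no reading.
- imaging.camera_info(name): a dict with "fx", "fy", "cx", "cy" (pixels), "world_from_camera" (4x4, takes a point from camera to world coordinates). Camera axes: x right, y down, z forward; pixel columns grow to the right and rows downward; lengths in m; the calibration is good to about 2 mm. A picture is of the moment at which its call begins. camera_info takes no time and is no camera call.
- ticket.hand_in(): hands the job in, once; it reports no verdict.
The state is a dict: "time": time; "joints": joint angles; "qd": joint speeds; "effort": joint torques, N m; "tool_pos": TCP position; "orientation": TCP orientation; "wrist_force": force on the tool from outside, world axes, zero at the start; "torque": the same for the moment, N m; "gripper_width": finger opening in m.
Only numpy, scipy, OpenCV 4.12 (cv2) and the standard library are available. Lean on these libraries where they do the work, as an engineer would, in place of code of your own. Each camera call takes 0.05 s, during which the arm holds its last target.

## Task

Bring the press carriage back to its loading station, lay every thin metal plate from the slate slab in it, stacked flat one on another on the wooden bed between the brass pegs, set the wooden pressing board on top of the stack, grip bar up, and then push the loaded carriage along its rail to the pressing station under the screw. The plates lie sunk in the slab's lanes, where fingers cannot get hold of them, but they can be slid out over the slab's open edge and gripped there. Do not knock over or shove away the ink tin on the slab or the amber jar beside the press.

Things in the scene. Friction and masses are not known exactly. Their poses are not given: they have to be found in the camera images.
- plate1: thin flat aluminium pressing plate, 60 mm wide (its x) by 170 mm long (its y) by 3 mm thick, 85 g, square-cornered; origin at the centre of its underside. Two or three such plates lie on the slab, one in a lane, long side along it; one may be absent
- plate2: thin flat aluminium pressing plate, 60 mm wide (its x) by 170 mm long (its y) by 3 mm thick, 85 g, square-cornered; origin at the centre of its underside. Two or three such plates lie on the slab, one in a lane, long side along it; one may be absent
- plate3: thin flat aluminium pressing plate, 60 mm wide (its x) by 170 mm long (its y) by 3 mm thick, 85 g, square-cornered; origin at the centre of its underside. Two or three such plates lie on the slab, one in a lane, long side along it; one may be absent
- board: plywood pressing board, 54 mm (x) by 150 mm (y) by 18 mm thick, with a wooden grip bar on top along its y, 20 mm wide, 80 mm long, 28 mm high (overall height 46 mm); 200 g; origin at the centre of its underside. Lies on the table between robot and press at the start; belongs on the stack with its y along the rail, either way round; the pegs leave it about 8 mm play
- slab: fixed dark slate slab, 300 (x) by 360 mm (y), origin under its centre at table height; y points roughly left, to the press. In its top, 50 mm high, are three lanes sunk 5 mm (floor at 45 mm), 70 to 72 mm wide, along y at x = -95, 0, 95 mm, from y = -105 mm to the open edge at y = +180 mm. A plate lies in each or in two; friction on the slate about 0.35, fingers grip better
- slab_edge (a point): middle of the slab's straight edge on its +y side, where the lanes open, at the height of the lane floors (45 mm); x runs along the edge, y points out over the drop. Past it is free space down to the table, at least 80 mm wide at the loading station, for fingers beside an overhanging plate
- carriage (a joint): travel (m) of the press carriage along its level rail, 0 to 0.28 between stops, growing along the bed's +y (leftwards, to the screw). A spring plunger clicks into a notch at the loading station 0.05 and the pressing station 0.25 (white marks on the press base, robot's side, for the white pointer at mid-carriage). The notch draws it in from 5 mm off; entering or leaving it takes under 12 N, sliding about 1 N; stays where left
- bed (a point): top centre of the carriage's wooden bed, 74 mm above the table: 44 mm wide (x), 150 long (y, the rail direction), 30 above the carriage's steel deck, so fingers fit beside and below a plate on it. Plates lie along y, either way round. Six brass pegs, 8 mm thick, rise 23 mm above the bed at x +-39, y +-28 mm and x 0, y +-95 mm, leaving a plate about 5 mm play all round
- handle (a point): point 20 mm below the top of the carriage's upright black handle, an 18 mm diameter post standing on the -y end of the carriage, 135 mm from the bed's centre; its top is 110 mm above the table, its sides are free 46 mm downwards from this point. It can be pinched or pushed along the rail
- ink_tin: low round white ink tin, 72 mm wide, 34 mm high, on the rear strip (-y) of the slab; bystander; origin at the centre of its underside
- solvent_jar: amber jar, 70 mm wide, 85 mm high; bystander; origin at the centre of its underside
Not all that is in view belongs to the job. Several things look just like the board: the one meant starts farthest to the robot's left.

How it is judged:
By the outcome, as a careful person would: the job done as asked, in the order asked, and still so for the second after the job is handed in, with the robot touching nothing.
Of plate1, plate2, plate3 only 2 to 3 are there at a start; the rules pass over those that are not, and their reading is None.
At some moment in a run one of plate1, plate2, plate3, board may be knocked a few centimetres aside while the robot is not near it.
It also fails if it takes over 210 s, if anything falls off the work surface, if the arm or the gripper's body presses on something with over 40 N, if the wrist force passes 120 N, or if a joint passes its speed limit or range.

## Working session

There is one attempt and no reset: what is moved stays moved. The work goes in short steps, Python scripts to look and compute and a tool call to move; the robot and the scene stay as the last step left them, time stands still between calls to the robot, and variables do not carry over. Pictures are saved under pics/ and viewed, and the job is handed in when it is done.

Besides the shell and the picture viewer there is one more tool, called after "Request:" in YAML: its name, and indented under it one key for each argument. move_arm: Moves the arm, as the interface text tells. Its arguments: {"type":"object","properties":{"targets":{"type":"array"}},"required":["targets"]}

```bash
ls; mkdir -p pics
cat > h.py <<'E'
import numpy as np, cv2, json
from plant import ctrl, imaging, ticket
def grab(name,tag):
    p,d=imaging.grab_frame(name); cv2.imwrite(f'pics/{tag}.png',p[:,:,::-1]); np.save(f'pics/{tag}.npy',d); return p,d
def w(name,d,u,v,r=1):
    c=imaging.camera_info(name); z=d[v-r:v+r+1,u-r:u+r+1]; z=np.median(z[z>0])
    T=np.array(c['world_from_camera']); return (T@[ (u-c['cx'])/c['fx']*z,(v-c['cy'])/c['fy']*z,z,1])[:3]
def pix(name,P):
    c=imaging.camera_info(name); T=np.linalg.inv(np.array(c['world_from_camera'])); q=T@[*P,1]
    return np.array([q[0]/q[2]*c['fx']+c['cx'],q[1]/q[2]*c['fy']+c['cy']])
def rayz(name,u,v,z):
    c=imaging.camera_info(name); T=np.array(c['world_from_camera']); r=T[:3,:3]@[(u-c['cx'])/c['fx'],(v-c['cy'])/c['fy'],1]
    o=T[:3,3]; return o+r*(z-o[2])/r[2]
def crop(p,u0,v0,u1,v1,tag,s=4):
    cv2.imwrite(f'pics/{tag}.png',cv2.resize(p[v0:v1,u0:u1,::-1],None,fx=s,fy=s,interpolation=cv2.INTER_CUBIC))
E
python3 - <<'E'
from h import *
np.set_printoptions(precision=3,suppress=True)
for n in ('scene','top'):
    grab(n,n+'0'); print(imaging.camera_info(n))
print(ctrl.read_state(), ctrl.pinch_z)
E
```

```text
pics
{'fx': 467.95796573697567, 'fy': 467.95796573697567, 'cx': 317.76016203877333, 'cy': 201.95933847968237, 'world_from_camera': array([[-0.718,  0.536, -0.444,  0.947],
       [ 0.696,  0.541, -0.472,  0.308],
       [-0.013, -0.648, -0.761,  0.792],
       [ 0.   ,  0.   ,  0.   ,  1.   ]])}
{'fx': 375.8342442325423, 'fy': 375.8342442325423, 'cx': 323.06765559233986, 'cy': 195.373409498474, 'world_from_camera': array([[ 0.016, -0.984,  0.18 ,  0.4  ],
       [-0.999, -0.023, -0.034, -0.119],
       [ 0.038, -0.179, -0.983,  0.844],
       [ 0.   ,  0.   ,  0.   ,  1.   ]])}
{'time': 0.1, 'joints': array([ 1.34 ,  0.69 , -0.195,  1.566,  0.157,  0.903, -0.215]), 'qd': array([-0.   , -0.001, -0.001, -0.004, -0.   , -0.001,  0.002]), 'effort': array([ -0.003, -52.85 ,  -1.272, -15.384,  -0.053,   0.002,   0.   ]), 'tool_pos': array([ 0.163, -0.603,  0.238]), 'orientation': array([ 0.562, -0.561,  0.43 , -0.429]), 'wrist_force': array([ 0.077, -0.698,  0.125]), 'torque': array([ 0.017, -0.008, -0.029]), 'gripper_width': 0.08880499494078428} 0.0187
```

View pics/scene0.png

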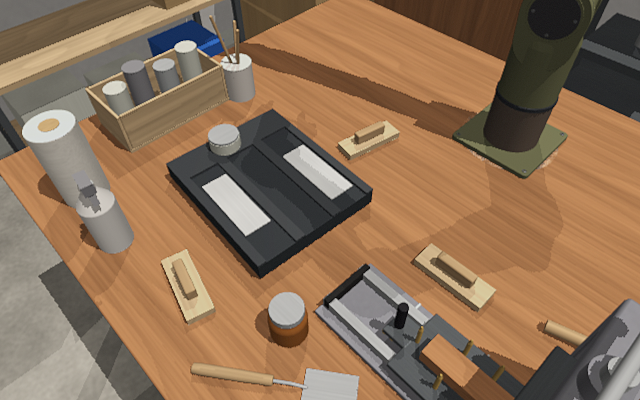

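View pics/top0.png

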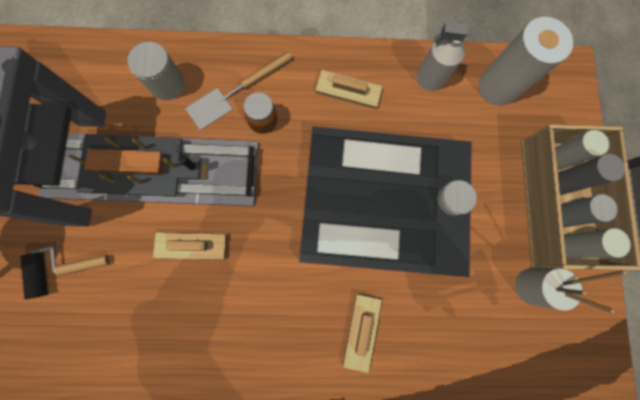

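Run:
```python
from h import *
np.set_printoptions(precision=4,suppress=True)
p=cv2.imread('pics/top0.png')[:,:,::-1]; d=np.load('pics/top0.npy')
for (n,u,v) in [('board',190,246),('boardflat',160,238),('c2',349,88),('c3',363,333),('tin',457,198),('jar',259,103),('plA',382,157),('plB',358,242),('mid',360,198),('slabtop',330,175),('bed',120,161),('handle',190,163),('table',250,300),('lane left of plB',310,240)]:
    print(n,w('top',d,u,v))
crop(p,290,110,490,290,'c_slab'); crop(p,40,110,270,280,'c_press',3)
ps=cv2.imread('pics/scene0.png')[:,:,::-1]
crop(ps,300,230,560,400,'c_press_s',3)
```

```text
board [0.4331 0.1287 0.045 ]
boardflat [0.4502 0.203  0.0163]
c2 [ 0.8029 -0.2033  0.0348]
c3 [ 0.2638 -0.2329  0.0448]
tin [ 0.5405 -0.4251  0.0834]
jar [ 0.7374 -0.0051  0.0836]
plA [ 0.6354 -0.2757  0.0477]
plB [ 0.4477 -0.2225  0.0468]
mid [ 0.543  -0.2273  0.0436]
slabtop [ 0.5912 -0.1611  0.0497]
bed [0.6043 0.2774 0.0733]
handle [0.6008 0.1298 0.0848]
table [ 0.3216  0.0057 -0.0004]
lane left of plB [ 0.4502 -0.1208  0.0442]
```

View pics/c_slab.png

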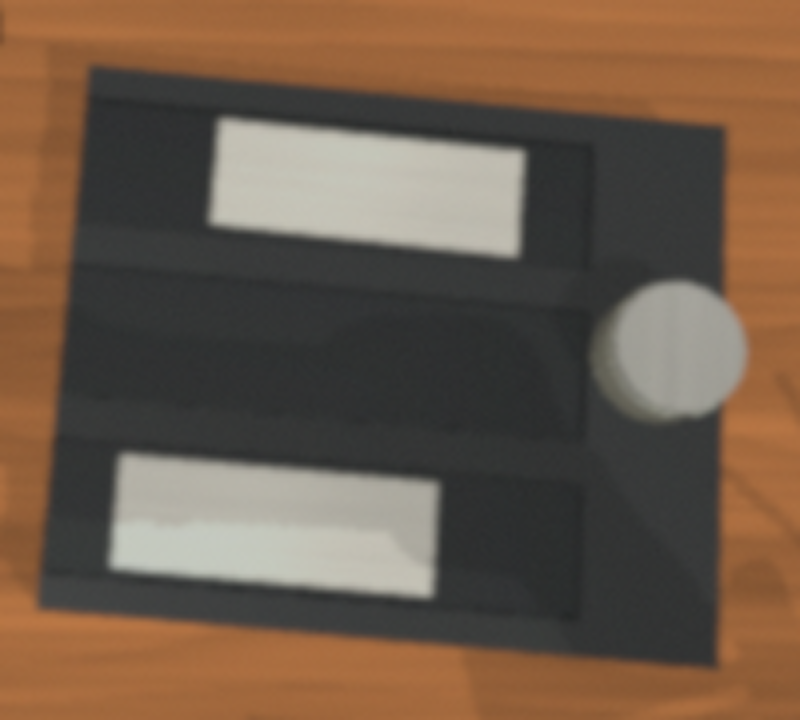

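View pics/c_press.png

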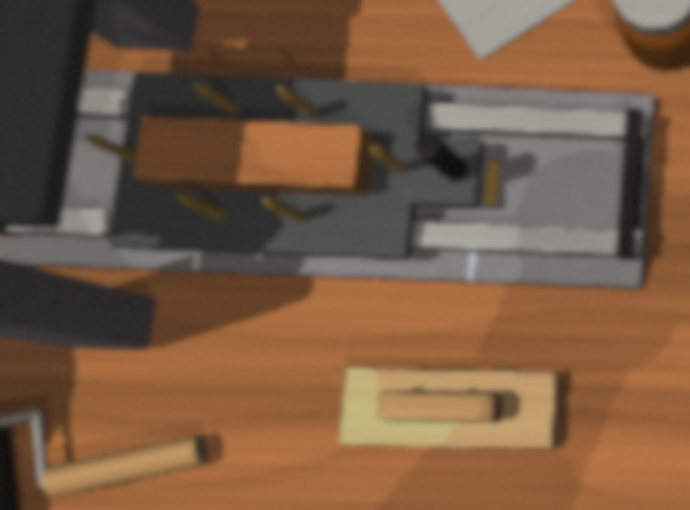

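View pics/c_press_s.png

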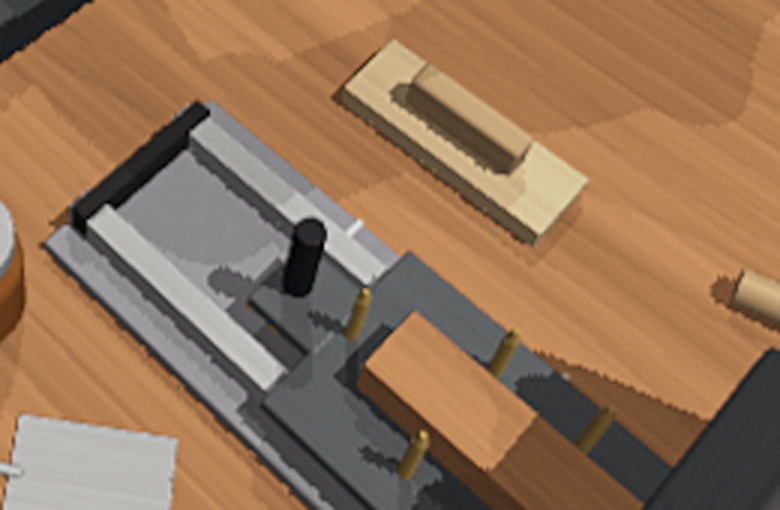

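Run:
```python
from h import *
np.set_printoptions(precision=4,suppress=True)
def C(u,v,z,s=4,o=(290,110)): return rayz('top',u/s+o[0],v/s+o[1],z)[:2]
def rep(n,q):
    q=np.array(q); print(n,'cen',q.mean(0),'sides',[np.linalg.norm(q[i]-q[i-1]).round(4) for i in range(len(q))]);
    v=(q[0]+q[3]-q[1]-q[2]); print('   long axis yaw',np.degrees(np.arctan2(v[1],v[0])))
S=[C(90,67,.05),C(725,127,.05),C(716,665,.05),C(40,607,.05)]; rep('slab',S)
A=[C(217,117,.048),C(526,149,.048),C(520,258,.048),C(208,226,.048)]; rep('far',A)
B=[C(118,454,.048),C(440,480,.048),C(434,599,.048),C(108,571,.048)]; rep('near',B)
o=(40,110)
D=[C(135,116,.074,3,o),C(363,124,.074,3,o),C(360,192,.074,3,o),C(132,186,.074,3,o)]; rep('bed',D)
E=[C(345,367,.018,3,o),C(555,371,.018,3,o),C(553,446,.018,3,o),C(340,443,.018,3,o)]; rep('board',E)
print('marks',C(197,260,.03,3,o),C(472,265,.03,3,o))
d=np.load('pics/top0.npy'); print('base h',w('top',d,197,198), w('top',d,106,197))
print('handle pts',[w('top',d,u,v,0) for u,v in [(185,160),(187,161),(192,166),(194,167)]])
st=ctrl.read_state(); from scipy.spatial.transform import Rotation as R
q=st['orientation']; print(R.from_quat([q[1],q[2],q[3],q[0]]).as_matrix())
```

```text
slab cen [ 0.5402 -0.2887] sides [np.float64(0.2963), np.float64(0.3573), np.float64(0.2961), np.float64(0.3557)]
   long axis yaw 86.08664395531144
far cen [ 0.6358 -0.2757] sides [np.float64(0.0627), np.float64(0.1733), np.float64(0.0628), np.float64(0.1726)]
   long axis yaw 85.48139682081397
near cen [ 0.4489 -0.2241] sides [np.float64(0.0617), np.float64(0.1725), np.float64(0.0629), np.float64(0.1723)]
   long axis yaw 86.33263666288767
bed cen [0.6034 0.2716] sides [np.float64(0.05), np.float64(0.1561), np.float64(0.0488), np.float64(0.1542)]
   long axis yaw 89.67805465104544
board cen [0.4352 0.1382] sides [np.float64(0.054), np.float64(0.15), np.float64(0.0536), np.float64(0.1503)]
   long axis yaw 90.07729440231864
marks [0.5358 0.3211] [0.5366 0.1258]
base h [0.5404 0.1321 0.0115] [0.5382 0.3307 0.0107]
handle pts [array([0.5998, 0.1315, 0.1111]), array([0.6003, 0.1304, 0.102 ]), array([0.5992, 0.131 , 0.0668]), array([0.5995, 0.1297, 0.0573])]
[[ 0.2618 -0.0006  0.9651]
 [-0.9651  0.0016  0.2618]
 [-0.0017 -1.     -0.0002]]
```

Top view: slab with plates in the far (382,157) and near (358,242) lanes, and an empty middle lane. Board look-alikes are at (190,246), (349,88) and (363,333). The one at (190,246) has the largest y (0.138), so it is farthest left and is the one meant; the press crop confirms a board with a bar there. The carriage is off station, with its handle at about (0.600, 0.130).

```bash
cat > plan.py <<'E'
from h import *
from scipy.spatial.transform import Rotation as R
def des(yaw):  # tool x at yaw (deg), y down
    a=np.radians(yaw); x=np.array([np.cos(a),np.sin(a),0]); y=np.array([0,0,-1.]); return R.from_matrix(np.c_[x,y,np.cross(x,y)])
def cur():
    s=ctrl.read_state(); q=s['orientation']; return np.array(s['tool_pos']),R.from_quat([q[1],q[2],q[3],q[0]]),s
def plan(wps,jaw):  # wps: (x,y,z,yaw,step_mm)
    p,r,_=cur(); rows=[]
    for x,y,z,yaw,st in wps:
        t=np.array([x,y,z]); rt=des(yaw); dp=t-p; rv=(r.inv()*rt).as_rotvec()
        n=max(int(np.ceil(np.linalg.norm(dp)*1000/st-1e-6)),int(np.ceil(np.linalg.norm(rv)/.14-1e-6)),1)
        for i in range(n):
            sh=r.inv().apply(dp/n)*1000; rows.append([jaw,[round(float(a),1) for a in sh],[round(float(a),3) for a in rv/n]])
            r=r*R.from_rotvec(rv/n); 
        p=t
    for i in range(0,len(rows),10): print(json.dumps(rows[i:i+10]))
def st():
    p,r,s=cur(); x=r.as_matrix()[:,0]; print('t',s['time'],'p',np.round(p,4),'yaw',np.degrees(np.arctan2(x[1],x[0])).round(1),'tilt',np.round(r.as_matrix()[:,1],3),'F',np.round(s['wrist_force'],1),'w',round(s['gripper_width'],4))
E
python3 -c "
from plan import *
st(); plan([(.60,.130,.22,0,48)],88)"
```

```text
t 0.1 p [ 0.1634 -0.6027  0.238 ] yaw -74.8 tilt [-0.001  0.002 -1.   ] F [ 0.1 -0.7  0.1] w 0.0888
[[88, [-32.9, 1.0, 34.1], [-0.0, -0.073, -0.0]], [88, [-30.4, 1.0, 36.4], [-0.0, -0.073, -0.0]], [88, [-27.7, 1.0, 38.5], [-0.0, -0.073, -0.0]], [88, [-24.8, 1.0, 40.4], [-0.0, -0.073, -0.0]], [88, [-21.8, 1.0, 42.1], [-0.0, -0.073, -0.0]], [88, [-18.7, 1.0, 43.5], [-0.0, -0.073, -0.0]], [88, [-15.5, 1.0, 44.8], [-0.0, -0.073, -0.0]], [88, [-12.2, 1.0, 45.8], [-0.0, -0.073, -0.0]], [88, [-8.9, 1.0, 46.5], [-0.0, -0.073, -0.0]], [88, [-5.5, 1.0, 47.1], [-0.0, -0.073, -0.0]]]
[[88, [-2.0, 1.0, 47.3], [-0.0, -0.073, -0.0]], [88, [1.4, 1.0, 47.4], [-0.0, -0.073, -0.0]], [88, [4.8, 1.0, 47.1], [-0.0, -0.073, -0.0]], [88, [8.2, 1.0, 46.7], [-0.0, -0.073, -0.0]], [88, [11.6, 1.0, 45.9], [-0.0, -0.073, -0.0]], [88, [14.9, 1.0, 45.0], [-0.0, -0.073, -0.0]], [88, [18.1, 1.0, 43.8], [-0.0, -0.073, -0.0]], [88, [21.2, 1.0, 42.4], [-0.0, -0.073, -0.0]]]
```

Request:
move_arm:
  targets:
    - [88,[-33,1,34],[0,-0.073,0]]
    - [88,[-30,1,36],[0,-0.073,0]]
    - [88,[-28,1,38],[0,-0.073,0]]
    - [88,[-25,1,40],[0,-0.073,0]]
    - [88,[-22,1,42],[0,-0.073,0]]
    - [88,[-19,1,43],[0,-0.073,0]]
    - [88,[-15,1,45],[0,-0.073,0]]
    - [88,[-12,1,46],[0,-0.073,0]]
    - [88,[-9,1,46],[0,-0.073,0]]
    - [88,[-5,1,47],[0,-0.073,0]]

```text
time: 1.1
tool_pos: [0.4027, -0.1869, 0.2236]
orientation: [-0.678, 0.68, -0.198, 0.195]
wrist_force: [1.4, -0.8, -0.3]
gripper_width: 0.088
```

```bash
python3 -c "
from plan import *
st(); plan([(.60,.130,.2,0,48),(.6,.130,.072,0,45)],88)"
```

```text
t 1.1 p [ 0.4027 -0.1869  0.2236] yaw -32.3 tilt [-0.004 -0.001 -1.   ] F [ 1.4 -0.8 -0.3] w 0.088
[[88, [-0.3, 2.8, 46.7], [0.0, -0.07, -0.0]], [88, [3.0, 2.8, 46.6], [0.0, -0.07, -0.0]], [88, [6.2, 2.8, 46.2], [0.0, -0.07, -0.0]], [88, [9.5, 2.8, 45.7], [0.0, -0.07, -0.0]], [88, [12.7, 2.9, 44.9], [0.0, -0.07, -0.0]], [88, [15.8, 2.9, 43.9], [0.0, -0.07, -0.0]], [88, [18.9, 2.9, 42.7], [0.0, -0.07, -0.0]], [88, [21.8, 2.9, 41.2], [0.0, -0.07, -0.0]], [88, [0.0, 42.7, -0.0], [-0.0, 0.0, -0.0]], [88, [0.0, 42.7, -0.0], [-0.0, 0.0, -0.0]]]
[[88, [0.0, 42.7, -0.0], [-0.0, 0.0, -0.0]]]
```

Request:
move_arm:
  targets:
    - [88,[0,3,47],[0,-0.07,0]]
    - [88,[3,3,47],[0,-0.07,0]]
    - [88,[6,3,46],[0,-0.07,0]]
    - [88,[9,3,46],[0,-0.07,0]]
    - [88,[13,3,45],[0,-0.07,0]]
    - [88,[16,3,44],[0,-0.07,0]]
    - [88,[19,3,43],[0,-0.07,0]]
    - [88,[22,3,41],[0,-0.07,0]]

```text
time: 1.9
tool_pos: [0.6026, 0.1462, 0.1953]
orientation: [-0.705, 0.709, 0.004, -0.01]
wrist_force: [0.2, 0.1, -0.1]
gripper_width: 0.088
```

```bash
python3 -c "
from plan import *
st(); plan([(.60,.130,.2,0,48),(.6,.130,.072,0,45)],88)"
```

```text
t 1.9 p [0.6026 0.1462 0.1953] yaw 1.2 tilt [-0.008 -0.005 -1.   ] F [ 0.2  0.1 -0.1] w 0.088
[[88, [-2.9, -4.6, -16.2], [0.005, 0.02, -0.008]], [88, [-0.0, 42.7, 0.0], [0.0, -0.0, 0.0]], [88, [-0.0, 42.7, 0.0], [0.0, -0.0, 0.0]], [88, [-0.0, 42.7, 0.0], [0.0, -0.0, 0.0]]]
```

Request:
move_arm:
  targets:
    - [88,[-3,0,-16],[0.005,0.02,-0.008]]
    - [88,[0,40,0],[0,0,0]]
    - [88,[0,40,0],[0,0,0]]
    - [88,[0,38,0],[0,0,0]]
    - [88,[0,0,0],[0,0,0]]

```text
time: 2.4
tool_pos: [0.6029, 0.1421, 0.0731]
orientation: [0.711, -0.703, -0.005, 0.002]
wrist_force: [-1.2, -0.4, -0.2]
gripper_width: 0.0879
```

```bash
python3 -c "
from plan import *
st(); plan([(.60,.130,.072,0,48)],88)"
```

```text
t 2.4 p [0.6029 0.1421 0.0731] yaw 0.6 tilt [ 0.005  0.011 -1.   ] F [-1.2 -0.4 -0.2] w 0.0879
[[88, [-3.0, 1.0, -12.0], [-0.011, 0.011, 0.005]]]
```

Request:
move_arm:
  targets:
    - [88,[-3,1,-12],[-0.011,0.011,0.005]]
    - [60,[0,0,0],[0,0,0]]
    - [30,[0,0,0],[0,0,0]]
    - [0,[0,0,0],[0,0,0]]
    - [0,[0,0,0],[0,0,0]]
    - [0,[0,0,0],[0,0,0]]

```text
time: 3.0
tool_pos: [0.6035, 0.1289, 0.079]
orientation: [0.708, -0.707, -0.002, -0.004]
wrist_force: [-0.1, 0.4, 0.1]
gripper_width: 0.0503
```

```bash
python3 -c "
from plan import *
st(); p,d=grab('top','t1')"
```

```text
t 3.0 p [0.6035 0.1289 0.079 ] yaw -0.2 tilt [ 0.009  0.001 -1.   ] F [-0.1  0.4  0.1] w 0.0503
```

View pics/t1.png

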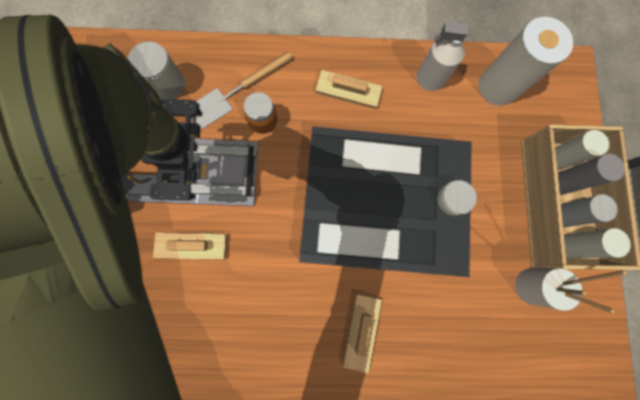

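The view shows the gripper over the handle (185,165) and still closing; the plates and board have not moved.

Request:
move_arm:
  targets:
    - [0,[-2,5,0],[0,0,0.008]]
    - [0,[0,0,0],[0,0,0]]
    - [0,[0,0,0],[0,0,0]]
    - [0,[0,0,0],[0,0,0]]
    - [0,[0,0,0],[0,0,0]]

```text
time: 3.55
tool_pos: [0.6048, 0.1293, 0.0739]
orientation: [0.708, -0.706, -0.001, -0.004]
wrist_force: [-2.2, -0.1, 2.7]
gripper_width: 0.016
```

Request:
move_arm:
  targets:
    - [0,[0,0,-10],[0,0,0]]
    - [0,[0,0,-20],[0,0,0]]
    - [0,[0,0,-20],[0,0,0]]
    - [0,[0,0,-20],[0,0,0]]
    - [0,[0,0,-20],[0,0,0]]
    - [0,[0,0,-15],[0,0,0]]
    - [0,[0,0,0],[0,0,0]]

```text
time: 4.25
tool_pos: [0.6029, 0.0218, 0.0739]
orientation: [0.71, -0.705, -0.001, -0.002]
wrist_force: [0.1, -0.9, 0.5]
gripper_width: 0.0163
```

```bash
python3 -c "
from plan import *
st(); p,d=grab('scene','s2'); crop(p,200,180,500,400,'s2c',2.6)"
```

```text
t 4.25 p [0.6029 0.0218 0.0739] yaw -0.1 tilt [ 0.005  0.007 -1.   ] F [ 0.1 -0.9  0.5] w 0.0163
```

View pics/s2c.png

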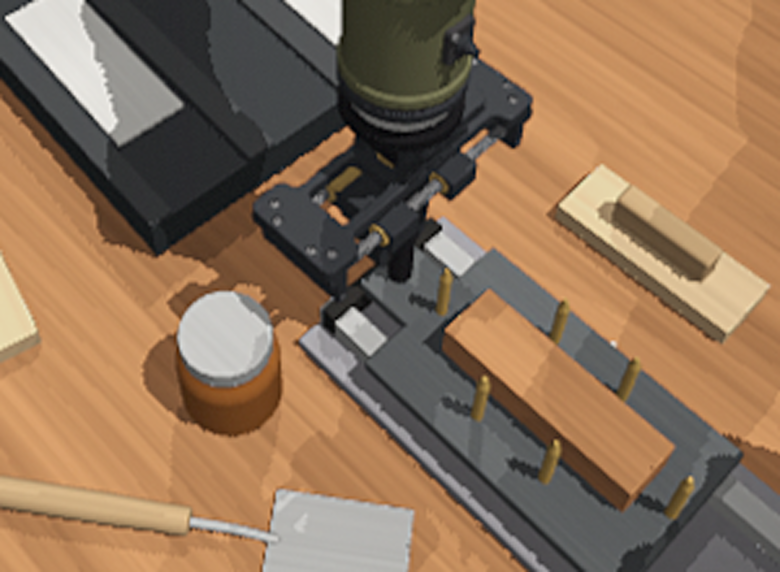

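```bash
python3 -c "
from plan import *
np.set_printoptions(precision=4,suppress=True)
d0=np.load('pics/scene0.npy'); print('mark',w('scene',d0,418,306,0), rayz('scene',418.3,306,.011)); 
C=[rayz('scene',u/2.6+200,v/2.6+180,.074)[:2] for u,v in [(443,325),(490,290),(672,447),(625,500)]]; print(np.array(C),np.mean(C,0))
d=np.load('pics/s2.npy'); u,v=613/2.6+200,344/2.6+180; print(u,v,w('scene',d,round(u),round(v),0),w('scene',d,round(u),round(v)+2,0))
p=cv2.imread('pics/s2.png')[:,:,::-1]; crop(p,400,290,470,340,'s2p',10)
p=cv2.imread('pics/scene0.png')[:,:,::-1]; crop(p,390,280,540,380,'s0p',5)
"
```

```text
mark [0.5373 0.1339 0.0148] [0.5349 0.1335 0.011 ]
[[0.6244 0.0897]
 [0.5829 0.0944]
 [0.5866 0.2414]
 [0.6333 0.2409]] [0.6068 0.1666]
435.7692307692308 312.30769230769226 [0.5364 0.1685 0.0382] [0.5442 0.1724 0.0468]
```

View pics/s2p.png

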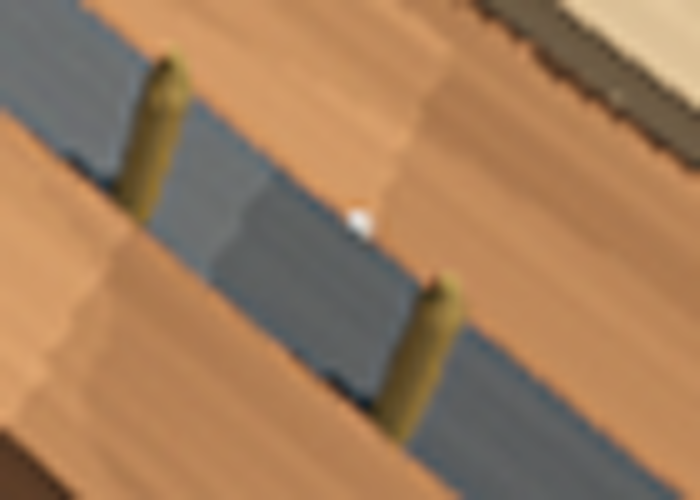

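View pics/s0p.png

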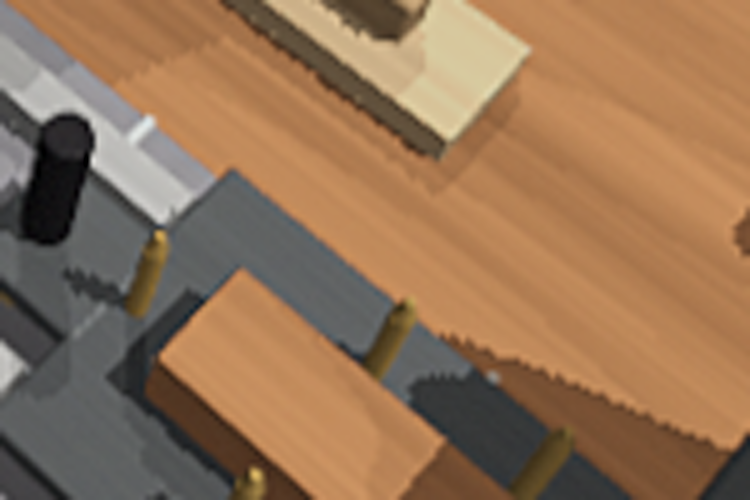

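Request:
move_arm:
  targets:
    - [0,[0,0,-12],[0,0,0]]
    - [0,[0,0,-12],[0,0,0]]
    - [0,[0,0,-6],[0,0,0]]
    - [0,[0,0,0],[0,0,0]]

```text
time: 4.7
tool_pos: [0.6025, -0.0036, 0.0738]
orientation: [0.712, -0.702, -0.003, -0.0]
wrist_force: [-0.6, -1.1, 3.2]
gripper_width: 0.0165
```

```bash
python3 -c "
from plan import *
np.set_printoptions(precision=4,suppress=True)
print(rayz('scene',488.2,355.6,.0385))
st(); p,d=grab('scene','s3'); crop(p,360,240,480,340,'s3c',6)"
```

```text
[0.5392 0.2758 0.0385]
t 4.7 p [ 0.6025 -0.0036  0.0738] yaw 0.3 tilt [ 0.005  0.013 -1.   ] F [-0.6 -1.1  3.2] w 0.0165
```

View pics/s3c.png

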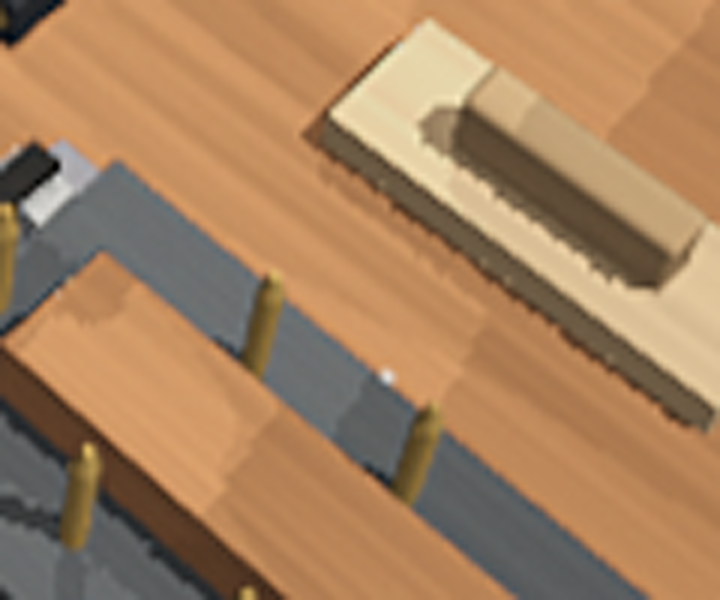

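```bash
python3 -c "
from plan import *
np.set_printoptions(precision=4,suppress=True)
print(rayz('scene',424.5,302.8,.0385),w('scene',np.load('pics/s3.npy'),424,303,0), rayz('scene',435.8,312.2,.0385))"
```

```text
[0.5365 0.1434 0.0385] [0.54   0.1441 0.0432] [0.5371 0.1685 0.0385]
```

Request:
move_arm:
  targets:
    - [0,[0,0,-6],[0,0,0]]
    - [0,[0,0,-4],[0,0,0]]
    - [0,[0,0,0],[0,0,0]]

```text
time: 5.05
tool_pos: [0.6023, -0.0138, 0.0738]
orientation: [0.712, -0.702, -0.003, 0.0]
wrist_force: [0.2, 2.0, 1.7]
gripper_width: 0.0166
```

```bash
python3 -c "
from plan import *
st(); p,d=grab('scene','s4'); crop(p,380,270,460,330,'s4c',8)"
```

```text
t 5.05 p [ 0.6023 -0.0138  0.0738] yaw 0.3 tilt [ 0.004  0.013 -1.   ] F [0.2 2.  1.7] w 0.0166
```

View pics/s4c.png

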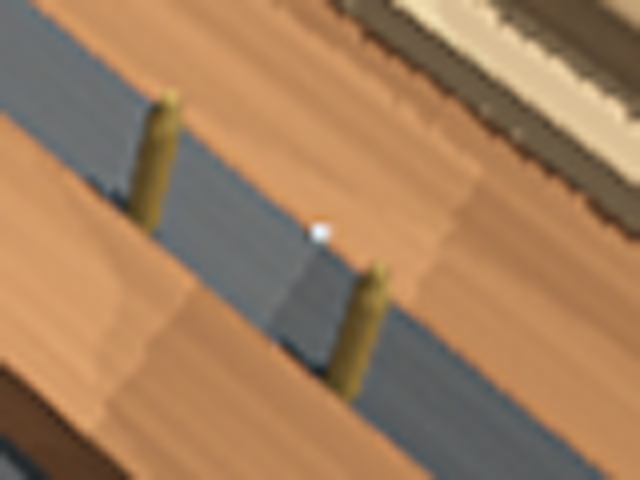

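Request:
move_arm:
  targets:
    - [50,[0,0,0],[0,0,0]]
    - [50,[0,0,0],[0,0,0]]
    - [50,[0,0,0],[0,0,0]]
    - [50,[0,0,0],[0,0,0]]
    - [50,[0,-30,0],[0,0,0]]
    - [40,[0,-40,0],[0,0,0]]
    - [20,[0,-40,0],[0,0,0]]
    - [0,[0,0,-40],[0,0,0]]
    - [0,[0,0,-40],[0,0,0]]
    - [0,[0,0,-40],[0,0,0]]

```text
time: 6.1
tool_pos: [0.6044, -0.128, 0.1856]
orientation: [0.713, -0.701, -0.01, 0.007]
wrist_force: [1.1, 0.6, -0.1]
gripper_width: 0.012
```

```bash
python3 -c "
from plan import *
np.set_printoptions(precision=4,suppress=True)
st(); p,d=grab('scene','s5'); crop(p,380,270,460,330,'s5c',8); p,d=grab('top','t5'); crop(p,80,100,280,260,'t5c',4); 
c=w
"
```

```text
t 6.1 p [ 0.6044 -0.128   0.1856] yaw 1.3 tilt [ 0.004  0.018 -1.   ] F [ 1.1  0.6 -0.1] w 0.012
```

View pics/s5c.png

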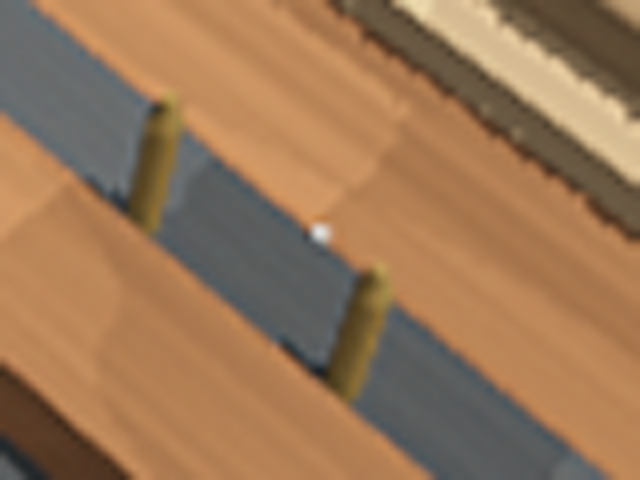

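View pics/t5c.png

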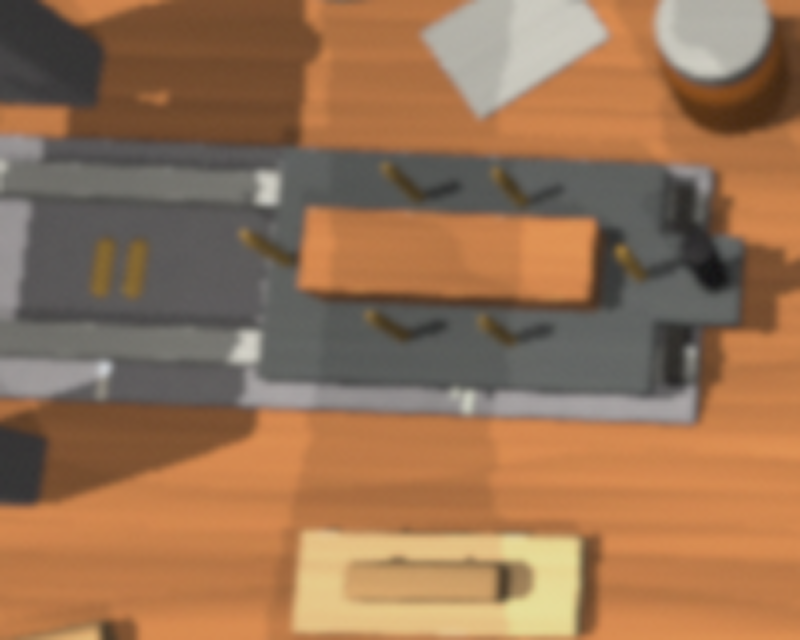

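```bash
python3 -c "
from plan import *
np.set_printoptions(precision=4,suppress=True)
C=np.array([rayz('top',u/4+80,v/4+100,.074)[:2] for u,v in [(305,206),(597,216),(595,297),(298,290)]]); print(C,C.mean(0))
print('pegtops', [rayz('top',u/4+80,v/4+100,.097)[:2] for u,v in [(387,166),(494,170),(370,314),(481,320),(243,234),(619,249)]])
print('ptr',rayz('top',457/4+80,394/4+100,.0385),'mark',rayz('top',469/4+80,402/4+100,.0115),'mark2',rayz('top',104/4+80,372/4+100,.0115))
D=np.load('pics/t5.npy'); print(w('top',D,252,156,0),w('top',D,254,158,0),w('top',D,255,162,0))
p=cv2.imread('pics/t5.png')[:,:,::-1]; crop(p,285,105,485,285,'t5s',4)
print('jar',[w('top',D,u,v,0) for u,v in [(246,105),(272,105),(259,93),(259,118)]])
"
```

```text
[[0.6266 0.205 ]
 [0.6254 0.0533]
 [0.5816 0.0517]
 [0.5815 0.2043]] [0.6038 0.1286]
pegtops [array([0.6422, 0.1561]), array([0.6417, 0.1019]), array([0.5646, 0.1579]), array([0.5629, 0.1027]), array([0.6044, 0.2247]), array([0.6016, 0.036 ])]
ptr [0.5346 0.1297 0.0385] mark [0.5348 0.1311 0.0115] mark2 [0.5471 0.3314 0.0115]
[0.6339 0.012  0.0338] [ 0.6076 -0.0047  0.1109] [ 0.5998 -0.0069  0.1095]
jar [array([0.7332, 0.0228, 0.0807]), array([ 0.7334, -0.0331,  0.0845]), array([ 0.7601, -0.0041,  0.084 ]), array([ 0.7029, -0.0069,  0.0852])]
```

View pics/t5s.png

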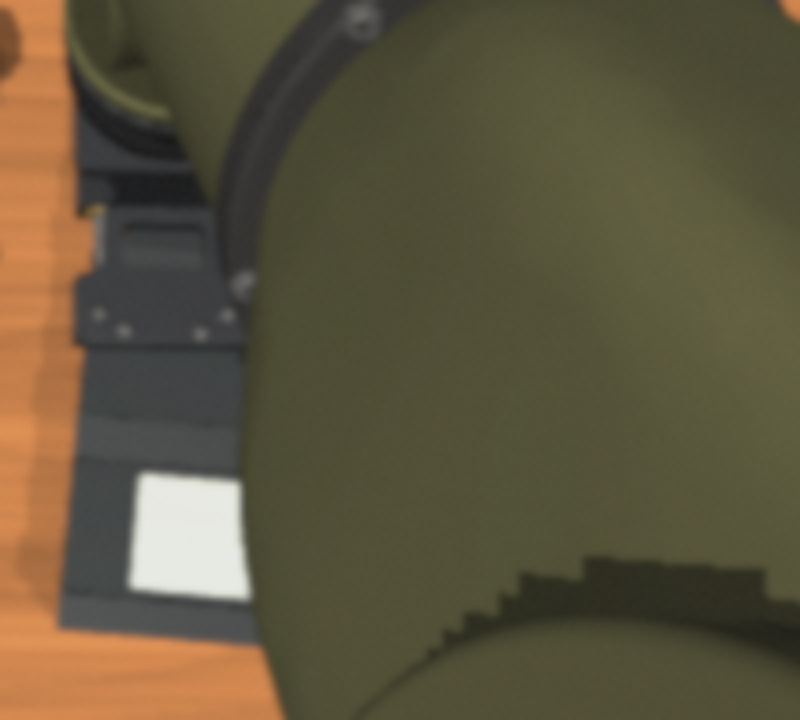

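```bash
python3 -c "
from plan import *
plan([(.447,-.262,.13,-4,45),(.447,-.262,.065,-4,35)],0)"
```

```text
[[0, [-31.4, 10.5, -24.8], [-0.002, 0.016, 0.0]], [0, [-31.0, 10.5, -25.3], [-0.002, 0.016, 0.0]], [0, [-30.6, 10.6, -25.8], [-0.002, 0.016, 0.0]], [0, [-30.2, 10.7, -26.2], [-0.002, 0.016, 0.0]], [0, [-29.8, 10.7, -26.7], [-0.002, 0.016, 0.0]], [0, [-0.0, 32.5, 0.0], [0.0, 0.0, 0.0]], [0, [-0.0, 32.5, 0.0], [0.0, 0.0, 0.0]]]
```

Request:
move_arm:
  targets:
    - [0,[-31,10,-25],[-0.002,0.016,0]]
    - [0,[-31,10,-25],[-0.002,0.016,0]]
    - [0,[-31,11,-26],[-0.002,0.016,0]]
    - [0,[-30,11,-26],[-0.002,0.016,0]]
    - [0,[-30,11,-27],[-0.002,0.016,0]]
    - [0,[0,32,0],[0,0,0]]
    - [0,[0,20,0],[0,0,0]]
    - [0,[0,0,0],[0,0,0]]

```text
time: 7.0
tool_pos: [0.442, -0.2659, 0.0738]
orientation: [0.708, -0.705, 0.026, -0.029]
wrist_force: [-0.5, 1.3, 0.4]
gripper_width: 0.0006
```

```bash
python3 -c "
from plan import *
st(); plan([(.447,-.262,.053,-4,45)],0)"
```

```text
t 7.0 p [ 0.442  -0.2659  0.0738] yaw -4.5 tilt [ 0.004  0.003 -1.   ] F [-0.5  1.3  0.4] w 0.0006
[[0, [4.6, 20.9, 4.2], [-0.003, -0.008, 0.004]]]
```

Request:
move_arm:
  targets:
    - [0,[4,20,4],[-0.003,-0.008,0.004]]
    - [0,[0,2,0],[0,0,0]]
    - [0,[0,3,0],[0,0,0]]
    - [0,[0,3,0],[0,0,0]]

```text
time: 7.4
tool_pos: [0.449, -0.2613, 0.0484]
orientation: [-0.706, 0.707, -0.023, 0.025]
wrist_force: [-7.2, 2.6, 34.1]
gripper_width: 0.0004
```

Request:
move_arm:
  targets:
    - [0,[0,1.5,5],[0,0,0]]
    - [0,[0,1.5,12],[0,0,0]]
    - [0,[0,1.5,15],[0,0,0]]
    - [0,[0,1.5,15],[0,0,0]]

```text
time: 7.8
tool_pos: [0.4549, -0.2236, 0.0486]
orientation: [-0.701, 0.712, -0.023, 0.033]
wrist_force: [-1.3, -2.5, 7.4]
gripper_width: 0.0004
```

```bash
python3 -c "
from plan import *
st(); p,d=grab('top','t6'); crop(p,260,105,460,285,'t6s',4)
p,d=grab('scene','s6')"
```

```text
t 7.8 p [ 0.4549 -0.2236  0.0486] yaw -4.5 tilt [ 0.013 -0.015 -1.   ] F [-1.3 -2.5  7.4] w 0.0004
```

View pics/t6s.png

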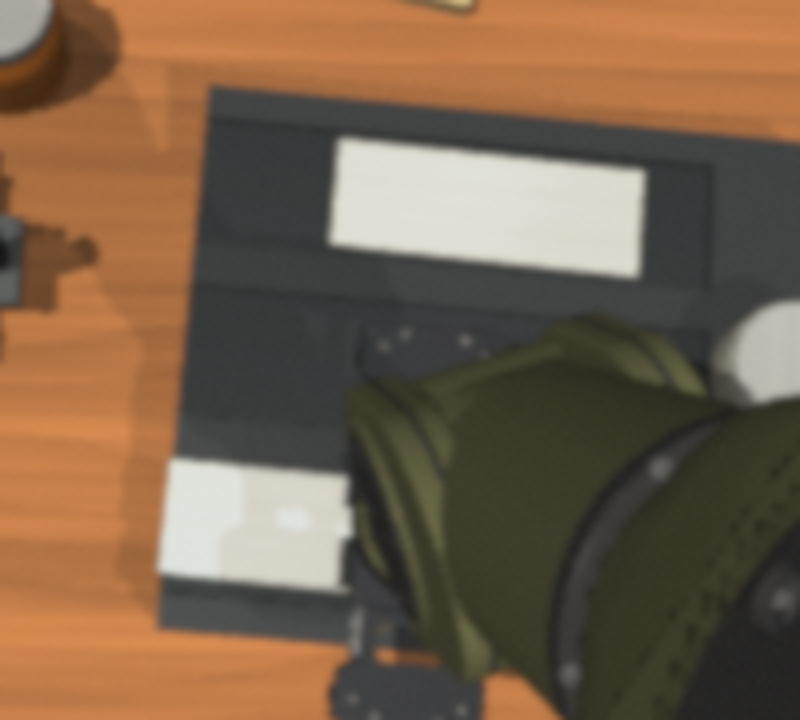

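View pics/s6.png

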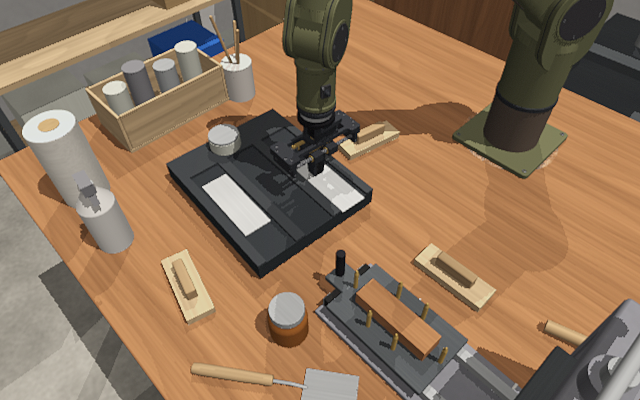

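```bash
python3 -c "
from plan import *
plan([(.459,-.163,.0486,-4,14)],0)"
```

```text
[[0, [-0.2, -0.1, 11.5], [0.002, -0.001, 0.003]], [0, [-0.2, -0.1, 11.5], [0.002, -0.001, 0.003]], [0, [-0.2, -0.1, 11.5], [0.002, -0.001, 0.003]], [0, [-0.2, -0.1, 11.5], [0.002, -0.001, 0.003]], [0, [-0.1, -0.0, 11.5], [0.002, -0.001, 0.003]]]
```

Request:
move_arm:
  targets:
    - [0,[0,1.3,8],[0.002,0,0.003]]
    - [0,[0,1.3,14],[0.002,0,0.003]]
    - [0,[0,1.3,14],[0.002,0,0.003]]
    - [0,[0,1.3,14],[0.002,0,0.003]]
    - [0,[0,1.3,14],[0.002,0,0.003]]

```text
time: 8.4
tool_pos: [0.4617, -0.1659, 0.0485]
orientation: [-0.7, 0.713, -0.028, 0.032]
wrist_force: [-1.6, -4.2, 9.8]
gripper_width: 0.0005
```

```bash
python3 -c "
from plan import *
st(); p,d=grab('top','t7'); crop(p,260,105,460,285,'t7s',4)
"
```

```text
t 8.4 p [ 0.4617 -0.1659  0.0485] yaw -4.9 tilt [ 0.005 -0.018 -1.   ] F [-1.6 -4.2  9.8] w 0.0005
```

View pics/t7s.png

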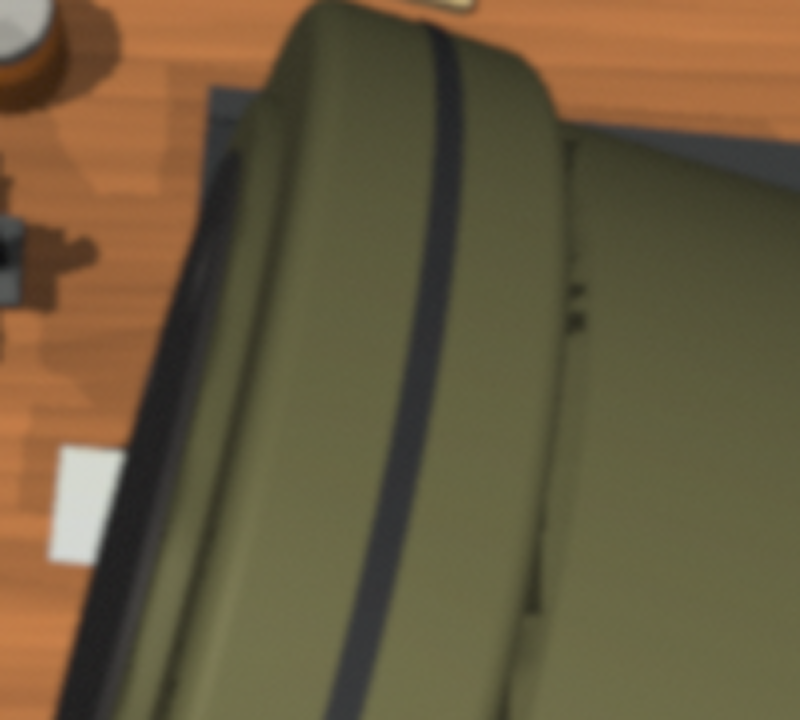

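```bash
python3 -c "
from plan import *
np.set_printoptions(precision=4,suppress=True)
a=rayz('top',62/4+260,445/4+105,.048);b=rayz('top',48/4+260,563/4+105,.048);print(a,b,(a+b)/2,a-b)
S=np.array([.5402,-.2887]);c,s=np.cos(np.radians(-3.9)),np.sin(np.radians(-3.9))
for q in (a,b): v=q[:2]-S; print('slab frame',c*v[0]+s*v[1],-s*v[0]+c*v[1])
"
```

```text
[ 0.4987 -0.0465  0.048 ] [ 0.4365 -0.0416  0.048 ] [ 0.4676 -0.044   0.048 ] [ 0.0622 -0.0049  0.    ]
slab frame -0.05783227747802694 0.2388370656822164
slab frame -0.12026603620168792 0.2394753141481783
```

Request:
move_arm:
  targets:
    - [0,[0,1.3,10],[0.006,-0.006,0.003]]
    - [0,[0,0,0],[0,0,0]]
    - [0,[0,-20,0],[0,0,0]]
    - [30,[0,-30,0],[0,0,0]]
    - [70,[0,-20,0],[0,0,0]]

```text
time: 8.95
tool_pos: [0.4623, -0.1529, 0.1207]
orientation: [-0.702, 0.711, -0.026, 0.027]
wrist_force: [0.4, -0.6, -0.1]
gripper_width: 0.0143
```

```bash
python3 -c "
from plan import *
st(); p,d=grab('top','t8'); crop(p,200,105,400,285,'t8s',4)
p,d=grab('scene','s8');crop(p,260,80,460,230,'s8c',4)
plan([(.466,-.07,.115,-4,45)],88)
"
```

```text
t 8.95 p [ 0.4623 -0.1529  0.1207] yaw -4.4 tilt [ 0.001 -0.013 -1.   ] F [ 0.4 -0.6 -0.1] w 0.0143
[[88, [-2.0, 2.6, 41.7], [0.007, -0.004, 0.003]], [88, [-1.9, 2.9, 41.6], [0.007, -0.004, 0.003]]]
```

View pics/t8s.png

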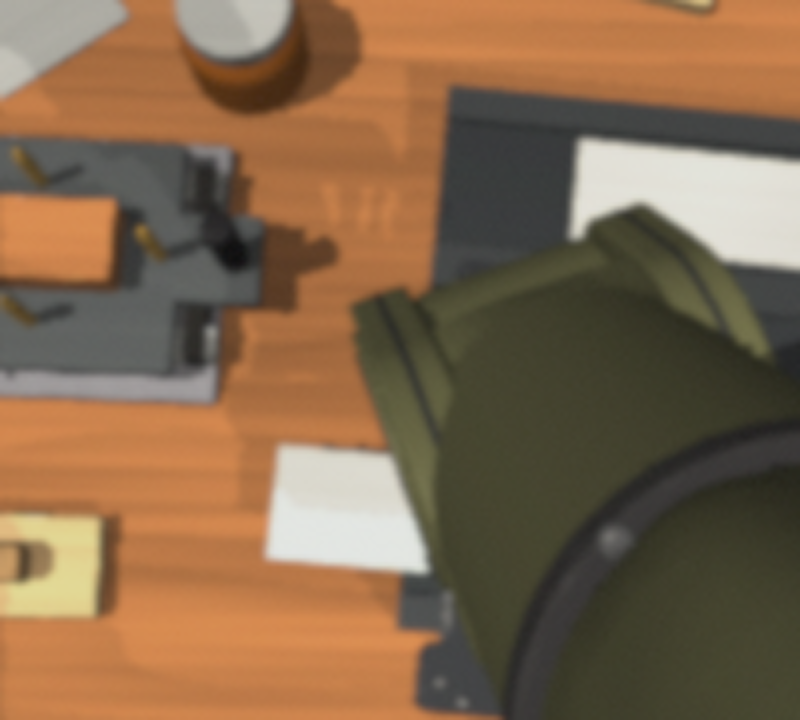

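View pics/s8c.png

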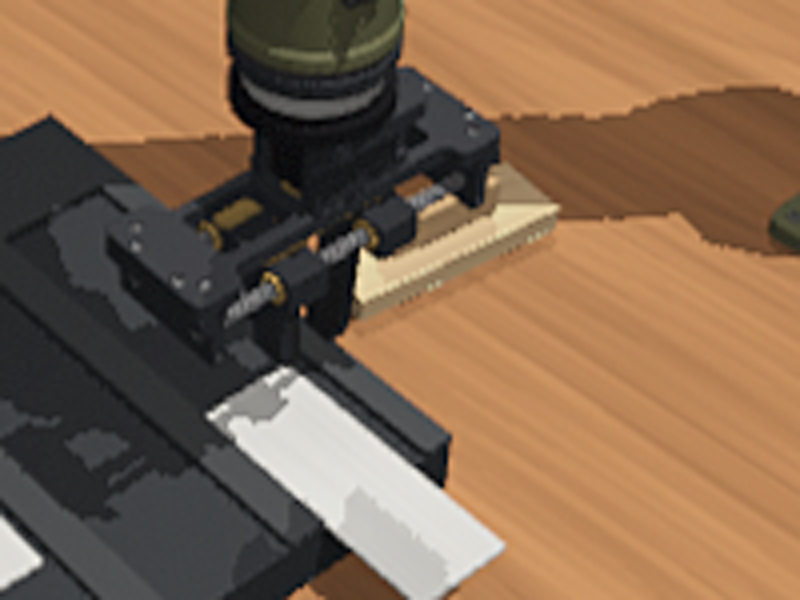

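```bash
python3 -c "
from plan import *
np.set_printoptions(precision=4,suppress=True)
a=rayz('top',277/4+200,443/4+105,.048);b=rayz('top',264/4+200,560/4+105,.048);print(a,b,(a+b)/2)
m=[rayz('scene',u/4+260,v/4+80,.048)[:2] for u,v in [(503,545),(430,603),(292,366),(207,415)]]; m=np.array(m); print(m,m.mean(0),m[0]-m[2],m[1]-m[3])
"
```

```text
[ 0.4995 -0.0332  0.048 ] [ 0.4378 -0.029   0.048 ] [ 0.4687 -0.0311  0.048 ]
[[ 0.4415 -0.0293]
 [ 0.4952 -0.0307]
 [ 0.4276 -0.1936]
 [ 0.4863 -0.2   ]] [ 0.4627 -0.1134] [0.0138 0.1643] [0.0088 0.1693]
```

Request:
move_arm:
  targets:
    - [88,[-2,0,40],[0.007,-0.004,0.003]]
    - [88,[-1,0,43],[0.007,-0.004,0.003]]
    - [88,[0,0,0],[0,0,0]]
    - [88,[0,0,0],[0,0,0]]
    - [88,[0,0,0],[0,0,0]]
    - [88,[0,0,0],[0,0,0]]
    - [88,[0,0,0],[0,0,0]]
    - [88,[0,0,0],[0,0,0]]

```text
time: 9.85
tool_pos: [0.4666, -0.0733, 0.1185]
orientation: [-0.706, 0.707, -0.028, 0.028]
wrist_force: [-0.4, 0.4, -0.0]
gripper_width: 0.0864
```

```bash
python3 -c "
from plan import *
st(); plan([(.466,-.066,.028,-4,30)],88)
"
```

```text
t 9.85 p [ 0.4666 -0.0733  0.1185] yaw -4.5 tilt [-0.    -0.001 -1.   ] F [-0.4  0.4 -0. ] w 0.0864
[[88, [-0.3, 22.6, 1.8], [0.0, -0.002, -0.0]], [88, [-0.3, 22.6, 1.8], [0.0, -0.002, -0.0]], [88, [-0.3, 22.6, 1.8], [0.0, -0.002, -0.0]], [88, [-0.3, 22.6, 1.8], [0.0, -0.002, -0.0]]]
```

Request:
move_arm:
  targets:
    - [88,[0,22,2],[0,-0.002,0]]
    - [88,[0,22,2],[0,-0.002,0]]
    - [88,[0,22,2],[0,-0.002,0]]
    - [88,[0,22,2],[0,0,0]]
    - [88,[0,0,0],[0,0,0]]

```text
time: 10.35
tool_pos: [0.4693, -0.0685, 0.0286]
orientation: [-0.706, 0.707, -0.026, 0.029]
wrist_force: [-1.0, -0.2, 0.1]
gripper_width: 0.0877
```

```bash
python3 -c "
from plan import *
st(); plan([(.466,-.066,.028,-4,30)],88)
p,d=grab('scene','s9');crop(p,280,100,480,250,'s9c',4)
"
```

```text
t 10.35 p [ 0.4693 -0.0685  0.0286] yaw -4.5 tilt [ 0.005 -0.002 -1.   ] F [-1.  -0.2  0.1] w 0.0877
[[88, [-3.4, 0.6, 2.2], [0.002, -0.009, 0.005]]]
```

View pics/s9c.png

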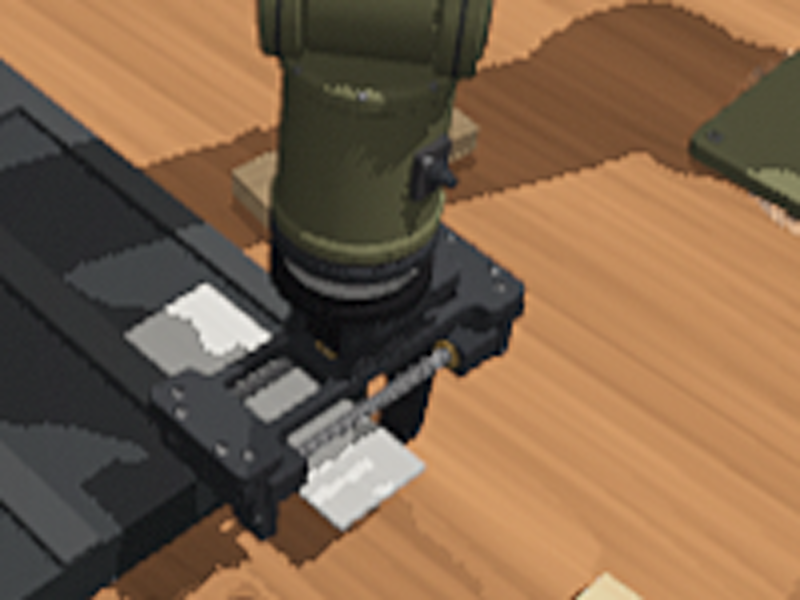

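Request:
move_arm:
  targets:
    - [60,[-3,1,2],[0,0,0.005]]
    - [50,[0,0,0],[0,0,0]]
    - [40,[0,0,0],[0,0,0]]
    - [40,[0,0,0],[0,0,0]]
    - [40,[0,0,0],[0,0,0]]
    - [40,[0,0,0],[0,0,0]]
    - [40,[0,0,0],[0,0,0]]

```text
time: 11.1
tool_pos: [0.4678, -0.0678, 0.0323]
orientation: [-0.706, 0.707, -0.027, 0.031]
wrist_force: [-0.1, -0.3, -0.7]
gripper_width: 0.0588
```

```bash
python3 -c "
from plan import *
st()"
```

```text
t 11.1 p [ 0.4678 -0.0678  0.0323] yaw -4.7 tilt [ 0.005 -0.002 -1.   ] F [-0.1 -0.3 -0.7] w 0.0588
```

Request:
move_arm:
  targets:
    - [40,[0,-5,0],[0,0,0]]
    - [40,[0,-15,0],[0,0,0]]
    - [40,[0,-25,0],[0,0,0]]
    - [40,[0,-25,0],[0,0,0]]
    - [40,[0,-15,0],[0,0,0]]
    - [40,[0,0,0],[0,0,0]]

```text
time: 11.7
tool_pos: [0.4672, -0.0677, 0.121]
orientation: [-0.706, 0.707, -0.027, 0.03]
wrist_force: [0.4, -1.2, -0.7]
gripper_width: 0.0587
```

```bash
python3 -c "
from plan import *
st()
p,d=grab('scene','s10');crop(p,280,60,480,210,'s10c',4)
p,d=grab('top','t10');crop(p,200,150,400,300,'t10c',4)
"
```

```text
t 11.7 p [ 0.4672 -0.0677  0.121 ] yaw -4.6 tilt [ 0.004 -0.003 -1.   ] F [ 0.4 -1.2 -0.7] w 0.0587
```

View pics/s10c.png

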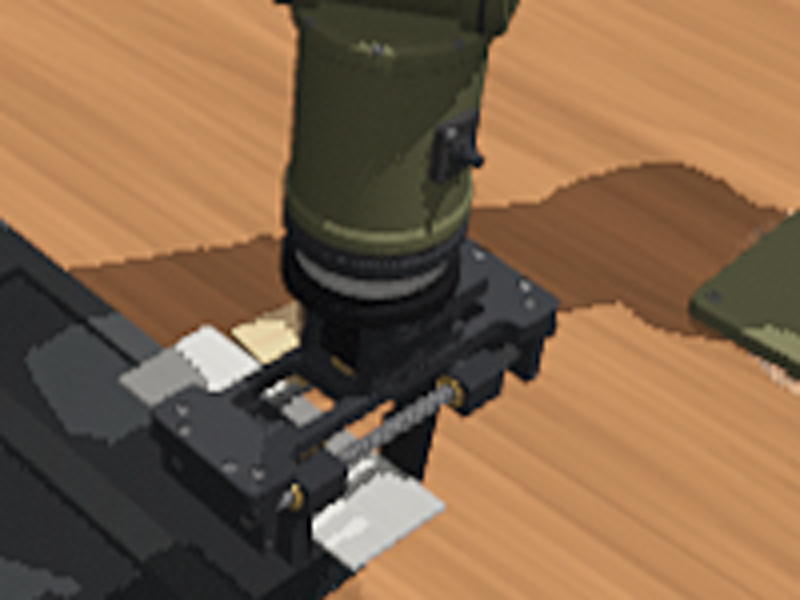

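View pics/t10c.png

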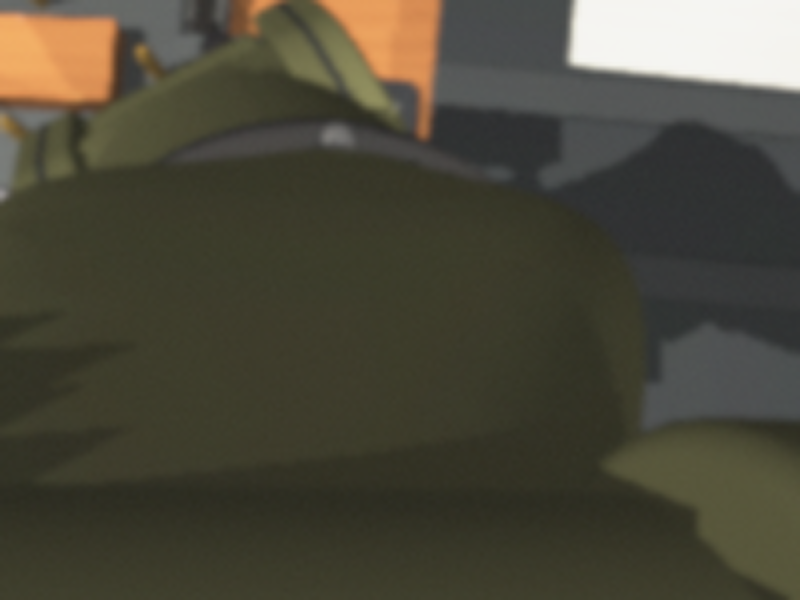

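```bash
python3 -c "
from plan import *
np.set_printoptions(precision=4,suppress=True)
d=np.load('pics/s10.npy')
for u,v in [(190,365),(215,350),(160,378),(380,510),(360,530),(420,500)]: print(w('scene',d,280+u//4,60+v//4,1))
C=[rayz('scene',u/4+280,v/4+60,.14)[:2] for u,v in [(444,504),(358,568),(207,325),(120,378)]]; print(np.array(C),np.mean(C,0))
"
```

```text
[ 0.4558 -0.1843  0.135 ]
[ 0.4393 -0.1835  0.1356]
[ 0.4714 -0.1887  0.134 ]
[ 0.4643 -0.0479  0.1394]
[ 0.4798 -0.0465  0.1387]
[ 0.4477 -0.0377  0.1401]
[[ 0.4415 -0.0282]
 [ 0.4997 -0.0302]
 [ 0.4322 -0.1942]
 [ 0.4909 -0.1973]] [ 0.4661 -0.1124]
```

```bash
python3 -c "
from plan import *
np.set_printoptions(precision=4,suppress=True)
d=np.load('pics/top0.npy')
for u,v in [(35,60),(60,80),(95,110),(60,210),(85,215),(15,100),(10,190),(45,110),(25,140),(70,130)]: print((u,v),w('top',d,u,v,1))
plan([(.53,.06,.135,-2,40),(.603,.176,.135,-.5,40)],40)
"
```

```text
(35, 60) [0.737  0.3582 0.2329]
(60, 80) [0.7345 0.3582 0.1664]
(95, 110) [0.7254 0.3576 0.0471]
(60, 210) [0.4949 0.3624 0.1073]
(85, 215) [0.4959 0.3632 0.0237]
(15, 100) [0.6527 0.3601 0.2571]
(10, 190) [0.5092 0.3622 0.2342]
(45, 110) [0.6699 0.3699 0.1761]
(25, 140) [0.6032 0.376  0.2028]
(70, 130) [ 0.6947  0.4369 -0.0015]
[[40, [13.3, -4.0, 33.1], [0.001, -0.012, 0.0]], [40, [13.7, -4.0, 33.0], [0.001, -0.012, 0.0]], [40, [14.1, -3.9, 32.8], [0.001, -0.012, 0.0]], [40, [14.4, -3.9, 32.6], [0.001, -0.012, 0.0]], [40, [17.2, 0.0, 29.6], [-0.0, -0.007, -0.0]], [40, [17.4, 0.0, 29.5], [-0.0, -0.007, -0.0]], [40, [17.6, 0.0, 29.4], [-0.0, -0.007, -0.0]], [40, [17.8, 0.0, 29.3], [-0.0, -0.007, -0.0]]]
```

Request:
move_arm:
  targets:
    - [40,[13,-4,30],[0,-0.012,0]]
    - [40,[14,-4,33],[0,-0.012,0]]
    - [40,[14,-4,33],[0,-0.012,0]]
    - [40,[14,-4,32],[0,-0.012,0]]
    - [40,[17,0,30],[0,-0.007,0]]
    - [40,[17,0,30],[0,-0.007,0]]
    - [40,[18,0,25],[0,-0.007,0]]
    - [40,[16,0,16],[0,-0.006,0]]
    - [40,[0,0,0],[0,0,0]]

```text
time: 12.7
tool_pos: [0.5969, 0.1618, 0.1197]
orientation: [-0.703, 0.711, -0.009, -0.005]
wrist_force: [-1.1, -0.5, -1.3]
gripper_width: 0.0589
```

```bash
python3 -c "
from plan import *
np.set_printoptions(precision=4,suppress=True)
st(); plan([(.603,.176,.13,-.5,40)],40)
p,d=grab('scene','s11');crop(p,320,180,560,360,'s11c',3.3)
"
```

```text
t 12.7 p [0.5969 0.1618 0.1197] yaw -0.3 tilt [-0.02  -0.011 -1.   ] F [-1.1 -0.5 -1.3] w 0.0589
[[40, [5.9, -10.5, 14.1], [0.011, 0.003, -0.02]]]
```

View pics/s11c.png

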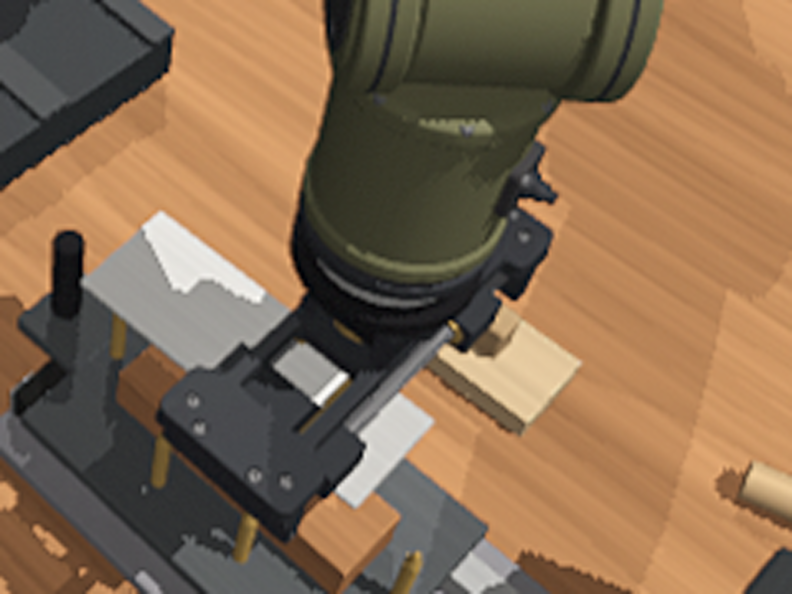

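Request:
move_arm:
  targets:
    - [40,[6,0,14],[0.011,0.003,-0.02]]
    - [40,[0,0,0],[0,0,0]]

```text
time: 12.95
tool_pos: [0.5996, 0.1725, 0.117]
orientation: [-0.705, 0.709, -0.006, 0.002]
wrist_force: [-0.6, -0.4, -0.5]
gripper_width: 0.0588
```

```bash
python3 -c "
from plan import *
np.set_printoptions(precision=4,suppress=True)
st(); plan([(.603,.176,.12,-.5,40)],40)
p,d=grab('scene','s12');crop(p,320,180,560,360,'s12c',3.3)
for u,v in [(120,270),(130,290),(150,300),(400,420),(390,440)]: print(w('scene',d,320+int(u/3.3),180+int(v/3.3),1))
"
```

```text
t 12.95 p [0.5996 0.1725 0.117 ] yaw -0.6 tilt [-0.005 -0.005 -1.   ] F [-0.6 -0.4 -0.5] w 0.0588
[[40, [3.4, -3.1, 3.5], [0.005, -0.002, -0.005]]]
[ 0.5384 -0.0183 -0.0006]
[0.6121 0.048  0.1325]
[0.6091 0.0586 0.1319]
[0.6116 0.1981 0.1968]
[0.5882 0.1895 0.1348]
```

View pics/s12c.png

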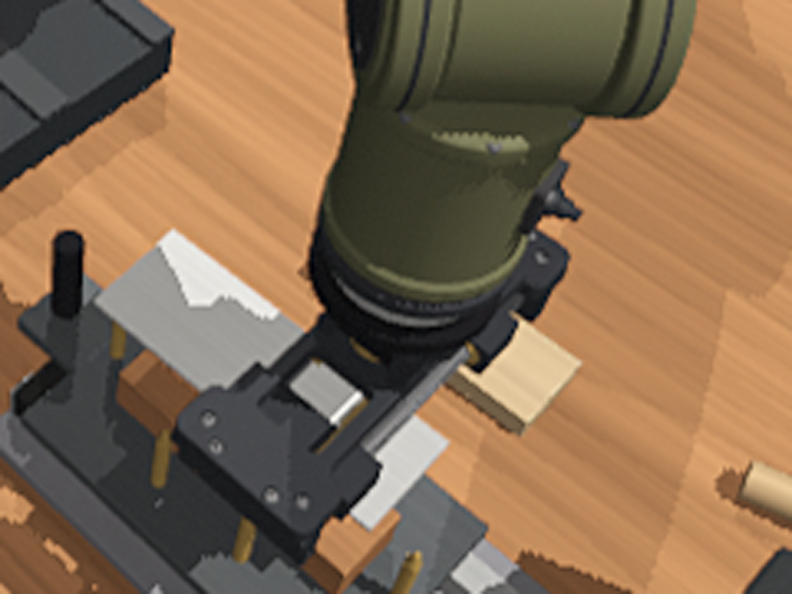

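```bash
python3 -c "
from plan import *
np.set_printoptions(precision=4,suppress=True)
f=lambda u,v,z:rayz('scene',u/3.3+320,v/3.3+180,z)[:2]
C=np.array([f(172,229,.1325),f(97,298,.1325),f(370,527,.135),f(447,441,.135)]);print(C,C.mean(0), (C[2]+C[3]-C[0]-C[1])/2)
p=cv2.imread('pics/s6.png')[:,:,::-1]; crop(p,310,240,470,390,'s6p',5)
"
```

```text
[[0.5704 0.0398]
 [0.6281 0.0412]
 [0.6293 0.2093]
 [0.5702 0.2087]] [0.5995 0.1248] [0.0006 0.1685]
```

View pics/s6p.png

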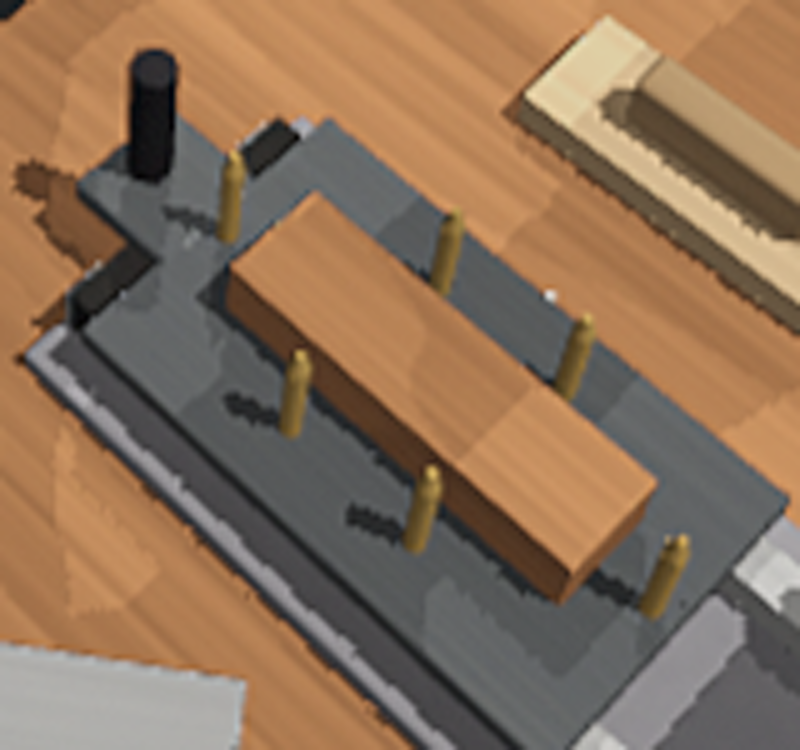

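```bash
python3 -c "
from plan import *
np.set_printoptions(precision=4,suppress=True)
f=lambda u,v,z:rayz('scene',u/5+310,v/5+240,z)[:2]
P=np.array([f(u,v,.096) for u,v in [(236,158),(455,216),(586,320),(300,355),(430,470),(680,540)]]);print(P,P.mean(0))
C=np.array([f(u,v,.074) for u,v in [(317,193),(230,266),(656,485),(568,575)]]);print(C,C.mean(0))
"
```

```text
[[0.6027 0.0377]
 [0.5667 0.1054]
 [0.5665 0.1604]
 [0.6428 0.1031]
 [0.6433 0.1581]
 [0.6061 0.2265]] [0.6047 0.1319]
[[0.582  0.059 ]
 [0.6252 0.0573]
 [0.5857 0.2076]
 [0.6298 0.2061]] [0.6057 0.1325]
```

```bash
python3 -c "
from plan import *
plan([(.6043,.179,.117,-.9,40)],40)"
```

```text
[[40, [4.9, -0.3, 8.9], [0.008, 0.004, -0.006]]]
```

Request:
move_arm:
  targets:
    - [40,[5,0,7],[0.005,0.005,-0.005]]
    - [40,[0,5,0],[0,0,0]]

```text
time: 13.2
tool_pos: [0.6046, 0.1758, 0.1121]
orientation: [-0.706, 0.708, -0.007, 0.007]
wrist_force: [-0.4, -0.0, -1.4]
gripper_width: 0.0588
```

```bash
python3 -c "
from plan import *
st();plan([(.6043,.179,.1,-.9,40)],40)"
```

```text
t 13.2 p [0.6046 0.1758 0.1121] yaw -1.1 tilt [-0.001 -0.004 -1.   ] F [-0.4 -0.  -1.4] w 0.0588
[[40, [-0.4, 12.1, 3.2], [0.004, -0.003, -0.0]]]
```

Request:
move_arm:
  targets:
    - [40,[0,12,3],[0.004,-0.003,0]]
    - [40,[0,12,0],[0,0,0]]
    - [40,[0,10,0],[0,0,0]]
    - [40,[0,6,0],[0,0,0]]
    - [40,[0,3,0],[0,0,0]]

```text
time: 13.7
tool_pos: [0.6037, 0.1769, 0.0639]
orientation: [-0.706, 0.708, -0.007, 0.005]
wrist_force: [-0.3, -0.9, -2.0]
gripper_width: 0.0591
```

```bash
python3 -c "
from plan import *
st();plan([(.6043,.179,.06,-.9,40)],40)
p,d=grab('scene','s13');crop(p,320,220,520,370,'s13c',4)"
```

```text
t 13.7 p [0.6037 0.1769 0.0639] yaw -1.0 tilt [-0.003 -0.002 -1.   ] F [-0.3 -0.9 -2. ] w 0.0591
[[40, [0.6, 3.9, 2.1], [0.002, -0.002, -0.003]]]
```

View pics/s13c.png

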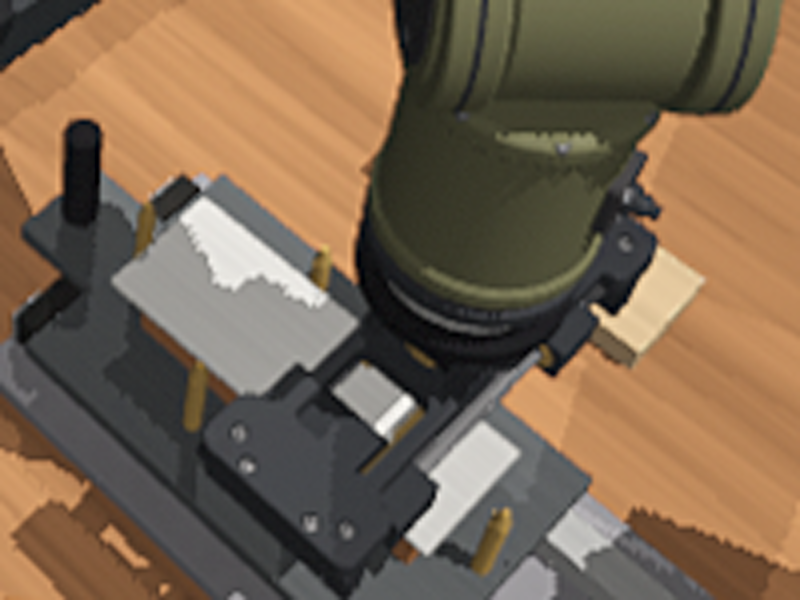

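Plate sits between the pegs (end pegs visible at (145,225) and (492,540) in the crop) and is nearly down. I'll lower it the last few millimetres.

Request:
move_arm:
  targets:
    - [40,[0,3,1],[0,0,0]]
    - [40,[0,2,0],[0,0,0]]

```text
time: 13.95
tool_pos: [0.6039, 0.1785, 0.0601]
orientation: [-0.707, 0.708, -0.007, 0.005]
wrist_force: [-6.3, -0.8, 20.6]
gripper_width: 0.059
```

Request:
move_arm:
  targets:
    - [74,[0,0,0],[0,0,0]]
    - [74,[0,0,0],[0,0,0]]
    - [74,[0,0,0],[0,0,0]]
    - [74,[0,0,0],[0,0,0]]
    - [74,[0,-15,0],[0,0,0]]
    - [74,[0,-30,0],[0,0,0]]
    - [60,[0,-40,0],[0,0,0]]
    - [30,[0,-40,0],[0,0,0]]
    - [0,[0,-20,-10],[0,0,0]]

```text
time: 14.85
tool_pos: [0.6026, 0.1706, 0.2119]
orientation: [-0.707, 0.707, -0.007, 0.003]
wrist_force: [0.5, 0.2, 0.2]
gripper_width: 0.0519
```

```bash
python3 -c "
from plan import *
st();plan([(.634,-.15,.2,-4,45),(.634,-.313,.13,-4,45),(.634,-.313,.065,-4,45)],0)
p,d=grab('scene','s14');crop(p,320,220,520,370,'s14c',4)"
```

```text
t 14.85 p [0.6026 0.1706 0.2119] yaw -0.8 tilt [-0.005 -0.001 -1.   ] F [0.5 0.2 0.2] w 0.0519
[[0, [4.5, 1.5, -40.0], [0.0, 0.007, -0.001]], [0, [4.8, 1.5, -40.0], [0.0, 0.007, -0.001]], [0, [5.0, 1.5, -40.0], [0.0, 0.007, -0.001]], [0, [5.3, 1.5, -39.9], [0.0, 0.007, -0.001]], [0, [5.6, 1.5, -39.9], [0.0, 0.007, -0.001]], [0, [5.9, 1.5, -39.8], [0.0, 0.007, -0.001]], [0, [6.2, 1.5, -39.8], [0.0, 0.007, -0.001]], [0, [6.4, 1.5, -39.8], [0.0, 0.007, -0.001]], [0, [2.8, 17.5, -40.7], [0.0, 0.0, -0.0]], [0, [2.8, 17.5, -40.7], [0.0, 0.0, -0.0]]]
[[0, [2.8, 17.5, -40.7], [0.0, 0.0, -0.0]], [0, [2.8, 17.5, -40.7], [0.0, 0.0, -0.0]], [0, [0.0, 32.5, -0.0], [0.0, 0.0, -0.0]], [0, [0.0, 32.5, -0.0], [0.0, 0.0, -0.0]]]
```

View pics/s14c.png

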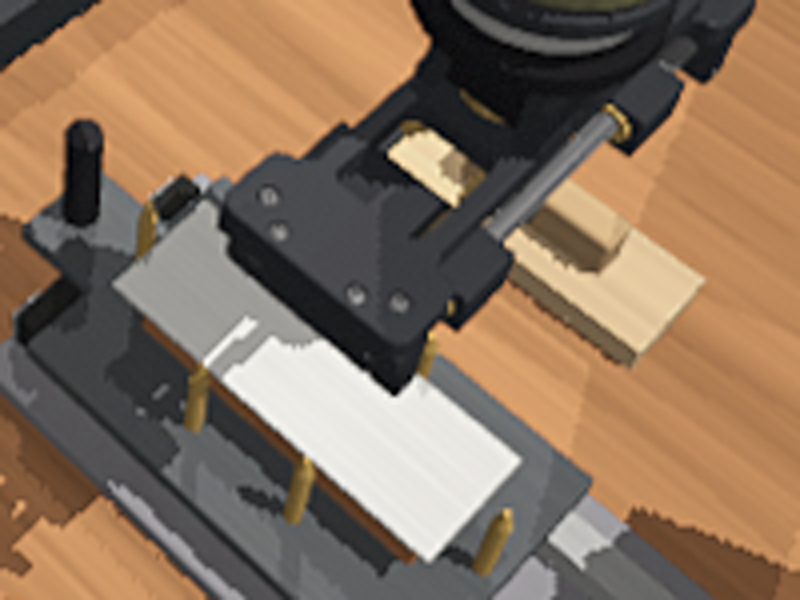

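Request:
move_arm:
  targets:
    - [0,[4,0,-40],[0,0.007,0]]
    - [0,[5,0,-40],[0,0.007,0]]
    - [0,[5,1,-40],[0,0.007,0]]
    - [0,[5,1,-40],[0,0.007,0]]
    - [0,[6,1,-40],[0,0.007,0]]
    - [0,[6,1,-40],[0,0.007,0]]
    - [0,[6,1,-40],[0,0.007,0]]
    - [0,[6,1,-30],[0,0.007,0]]

```text
time: 15.7
tool_pos: [0.6374, -0.1477, 0.2161]
orientation: [0.708, -0.705, 0.02, -0.026]
wrist_force: [-0.8, -0.2, 0.1]
gripper_width: 0.0001
```

```bash
python3 -c "
from plan import *
np.set_printoptions(precision=4,suppress=True)
st()
p,d=grab('scene','s15');crop(p,160,90,400,270,'s15c',3.3)"
```

```text
t 15.7 p [ 0.6374 -0.1477  0.2161] yaw -3.7 tilt [ 0.008  0.004 -1.   ] F [-0.8 -0.2  0.1] w 0.0001
```

View pics/s15c.png

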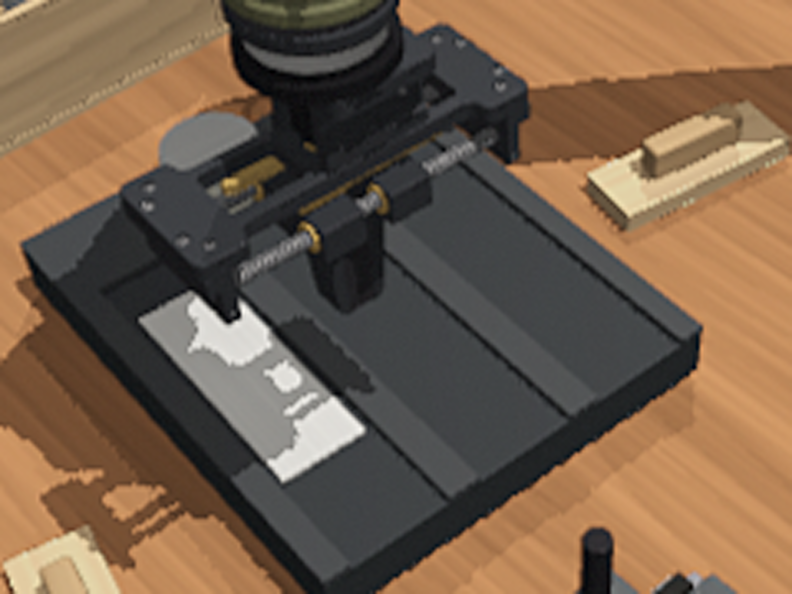

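```bash
python3 -c "
from plan import *
np.set_printoptions(precision=4,suppress=True)
C=np.array([rayz('scene',u/3.3+160,v/3.3+90,.048)[:2] for u,v in [(365,430),(282,482),(140,318)]]);print(C, (C[0]+C[2])/2)
plan([(.633,-.313,.13,-4,45),(.633,-.313,.065,-4,45)],0)"
```

```text
[[ 0.6148 -0.1859]
 [ 0.6757 -0.1907]
 [ 0.6591 -0.3607]] [ 0.6369 -0.2733]
[[0, [1.5, 21.5, -39.3], [0.0, -0.001, 0.002]], [0, [1.6, 21.4, -39.4], [0.0, -0.001, 0.002]], [0, [1.6, 21.4, -39.4], [0.0, -0.001, 0.002]], [0, [1.6, 21.4, -39.4], [0.0, -0.001, 0.002]], [0, [-0.0, 32.5, 0.0], [0.0, 0.0, 0.0]], [0, [0.0, 32.5, 0.0], [0.0, 0.0, 0.0]]]
```

Request:
move_arm:
  targets:
    - [0,[2,21,-39],[0,0,0.002]]
    - [0,[2,21,-39],[0,0,0.002]]
    - [0,[2,21,-39],[0,0,0.002]]
    - [0,[1,21,-39],[0,0,0.002]]
    - [0,[0,32,0],[0,0,0]]
    - [0,[0,20,0],[0,0,0]]
    - [0,[0,0,0],[0,0,0]]

```text
time: 16.45
tool_pos: [0.6342, -0.317, 0.0809]
orientation: [-0.705, 0.708, -0.026, 0.03]
wrist_force: [0.5, 0.3, 0.1]
gripper_width: 0.0006
```

```bash
python3 -c "
from plan import *
st(); plan([(.634,-.313,.052,-4,45)],0)"
```

```text
t 16.45 p [ 0.6342 -0.317   0.0809] yaw -4.5 tilt [ 0.006 -0.004 -1.   ] F [0.5 0.3 0.1] w 0.0006
[[0, [-0.7, 28.9, 4.0], [0.004, -0.008, 0.006]]]
```

Request:
move_arm:
  targets:
    - [0,[0,18,4],[0.004,-0.008,0.006]]
    - [0,[0,9,0],[0,0,0]]
    - [0,[0,3,0],[0,0,0]]
    - [0,[0,2,0],[0,0,0]]
    - [0,[0,2,0],[0,0,0]]

```text
time: 16.95
tool_pos: [0.6377, -0.3103, 0.0486]
orientation: [0.707, -0.706, 0.022, -0.025]
wrist_force: [-2.5, -1.1, 16.8]
gripper_width: 0.0002
```

Request:
move_arm:
  targets:
    - [0,[0,1.5,5],[0,0,0]]
    - [0,[-0.5,1.5,12],[0.002,0,0.002]]
    - [0,[-0.5,1.5,15],[0.002,0,0.002]]
    - [0,[-0.5,1.5,15],[0.002,0,0.002]]
    - [0,[-0.5,1.5,15],[0.002,0,0.002]]
    - [0,[-0.5,1.5,15],[0.002,0,0.002]]

```text
time: 17.55
tool_pos: [0.6464, -0.2417, 0.0486]
orientation: [-0.705, 0.709, -0.022, 0.03]
wrist_force: [0.0, -3.0, 6.4]
gripper_width: 0.0002
```

```bash
python3 -c "
from plan import *
st(); plan([(.6425,-.24,.0486,-4,45)],0)
p,d=grab('scene','s16');crop(p,160,90,400,270,'s16c',3.3)"
```

```text
t 17.55 p [ 0.6464 -0.2417  0.0486] yaw -4.3 tilt [ 0.011 -0.006 -1.   ] F [ 0.  -3.   6.4] w 0.0002
[[0, [-4.0, -0.0, 1.4], [0.005, -0.005, 0.011]]]
```

View pics/s16c.png

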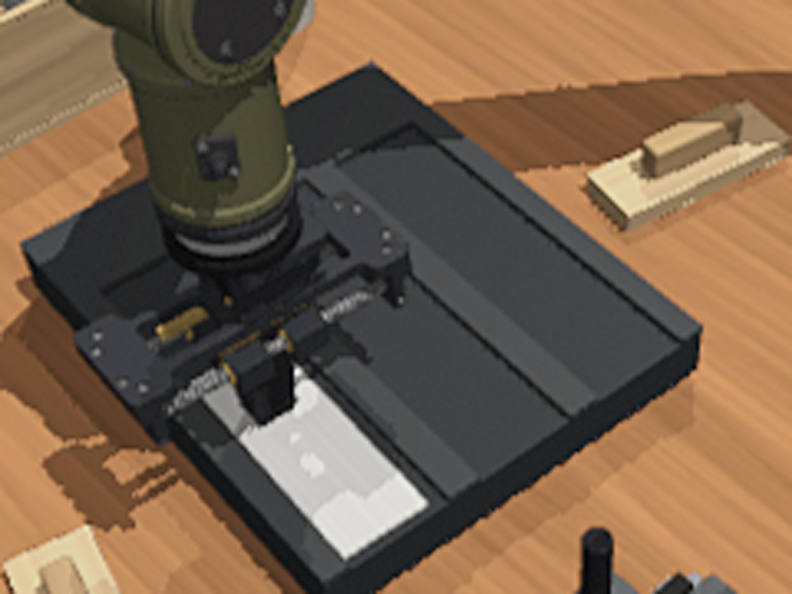

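Request:
move_arm:
  targets:
    - [0,[-1.5,1.5,8],[0.003,-0.003,0.004]]
    - [0,[-1.5,1.5,15],[0.002,0,0.003]]
    - [0,[-1.5,1.5,15],[0.002,0,0.002]]
    - [0,[-1.5,1.5,15],[0.002,0,0.002]]
    - [0,[-1.5,1.5,15],[0.002,0,0.002]]

```text
time: 18.1
tool_pos: [0.6501, -0.1751, 0.0486]
orientation: [-0.705, 0.708, -0.021, 0.03]
wrist_force: [-1.0, -3.9, 7.4]
gripper_width: 0.0002
```

```bash
python3 -c "
from plan import *
st(); p,d=grab('scene','s17');crop(p,180,130,400,295,'s17c',3.6)
p,d=grab('top','t17');crop(p,220,80,380,200,'t17c',5)"
```

```text
t 18.1 p [ 0.6501 -0.1751  0.0486] yaw -4.2 tilt [ 0.013 -0.004 -1.   ] F [-1.  -3.9  7.4] w 0.0002
```

View pics/s17c.png

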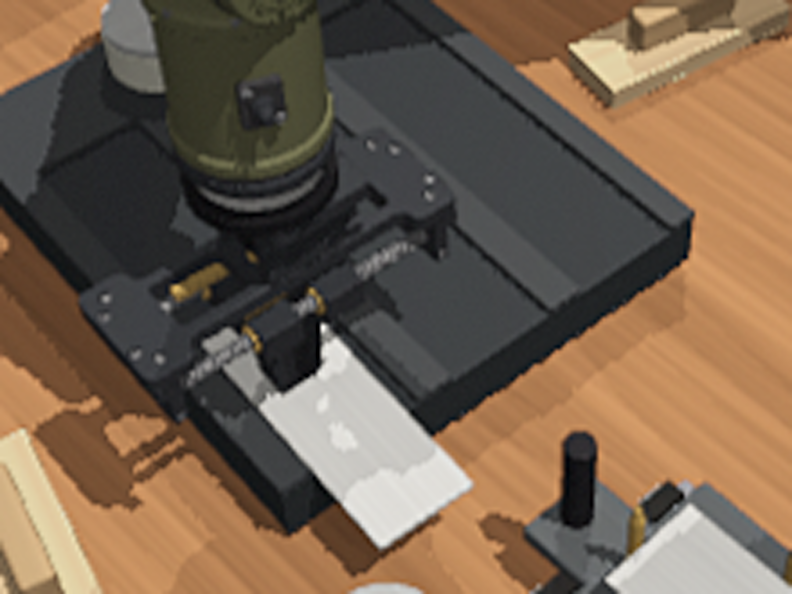

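View pics/t17c.png

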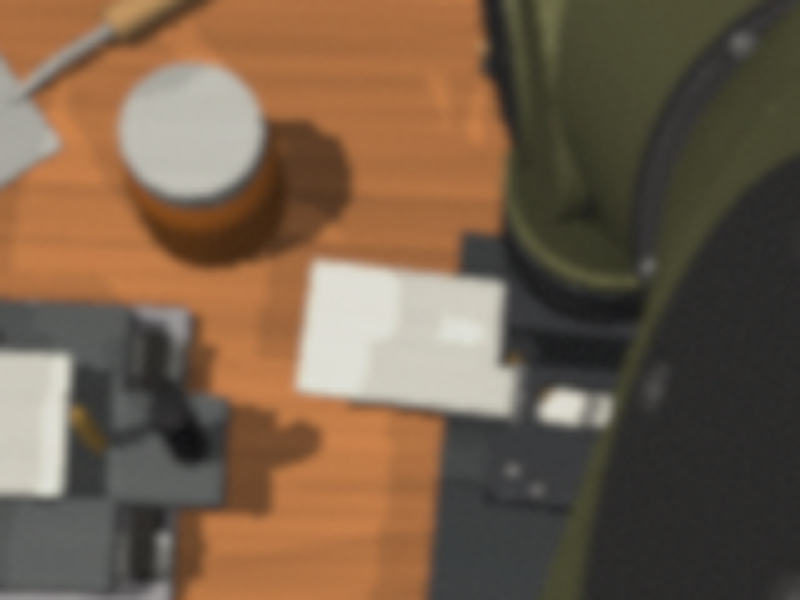

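```bash
python3 -c "
from plan import *
np.set_printoptions(precision=4,suppress=True)
f=lambda u,v,z:rayz('top',u/5+220,v/5+80,z)[:2]
a,b=f(314,260,.048),f(297,390,.048); e1=f(460,234,.05); e2=f(440,500,.05)
g=lambda u,v,z:rayz('scene',u/3.6+180,v/3.6+130,z)[:2]
a2,b2=g(472,483,.048),g(382,548,.048); rr=g(204,344,.048)
print(a,b,(a+b)/2,e1,e2,'|',a2,b2,(a2+b2)/2,rr)
print('jar', f(192,130,.085), f(119,130,.085),f(266,130,.085),f(192,62,.085),f(192,195,.085))
"
```

```text
[ 0.6867 -0.0553] [ 0.6269 -0.05  ] [ 0.6568 -0.0526] [ 0.7    -0.1196] [ 0.5788 -0.1136] | [ 0.6285 -0.0525] [ 0.6878 -0.0564] [ 0.6582 -0.0544] [ 0.672  -0.2237]
jar [ 0.73   -0.0043] [0.7289 0.0266] [ 0.731  -0.0358] [ 0.761  -0.0029] [ 0.7007 -0.0057]
```

Request:
move_arm:
  targets:
    - [0,[0,-1,0],[0,0,0]]
    - [0,[0,-20,0],[0,0,0]]
    - [30,[0,-30,0],[0,0,0]]
    - [88,[0,-18,0],[0.004,0,0.01]]
    - [88,[0,0,40],[0,0,0]]
    - [88,[0,0,42],[0,0,0]]
    - [88,[0,0,0],[0,0,0]]
    - [88,[0,0,0],[0,0,0]]
    - [88,[0,0,0],[0,0,0]]
    - [88,[0,0,0],[0,0,0]]

```text
time: 19.2
tool_pos: [0.6528, -0.0846, 0.1192]
orientation: [0.71, -0.703, 0.025, -0.023]
wrist_force: [0.3, -0.1, 0.4]
gripper_width: 0.0621
```

```bash
python3 -c "
from plan import *
st(); plan([(.654,-.0925,.105,-4,45),(.654,-.0925,.028,-4,20)],88);p,d=grab('scene','s18');crop(p,180,130,400,295,'s18c',3.6)"
```

```text
t 19.2 p [ 0.6528 -0.0846  0.1192] yaw -3.9 tilt [-0.002  0.01  -1.   ] F [ 0.3 -0.1  0.4] w 0.0621
[[88, [1.8, 14.2, -7.9], [-0.009, 0.001, -0.003]], [88, [0.0, 19.2, -0.0], [-0.0, -0.0, -0.0]], [88, [0.0, 19.2, -0.0], [-0.0, -0.0, -0.0]], [88, [0.0, 19.2, -0.0], [-0.0, -0.0, -0.0]], [88, [0.0, 19.2, -0.0], [-0.0, -0.0, -0.0]]]
```

View pics/s18c.png

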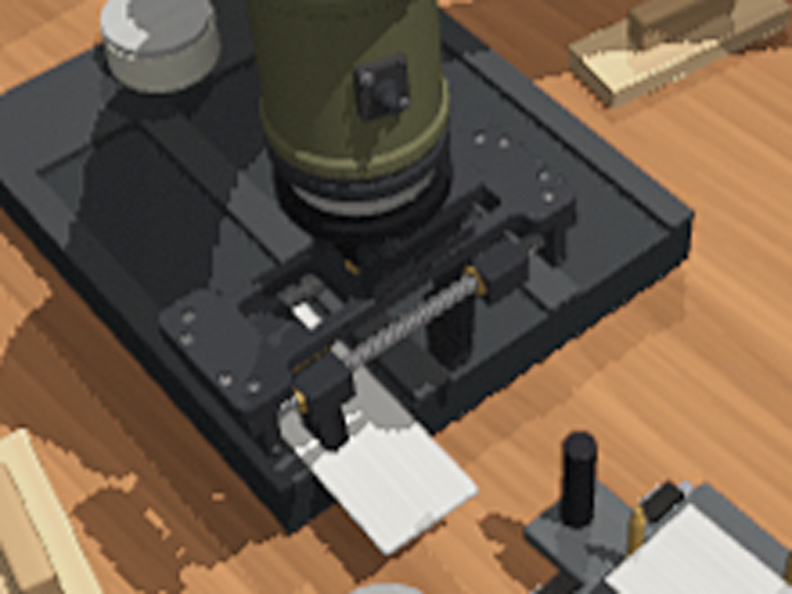

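Request:
move_arm:
  targets:
    - [88,[2,0,-5],[-0.009,0,-0.003]]
    - [88,[0,0,0],[0,0,0]]
    - [88,[0,10,0],[0,0,0]]
    - [88,[0,20,0],[0,0,0]]
    - [88,[0,22,0],[0,0,0]]
    - [88,[0,22,0],[0,0,0]]
    - [88,[0,14,0],[0,0,0]]
    - [88,[0,0,0],[0,0,0]]

```text
time: 20.05
tool_pos: [0.6539, -0.0955, 0.0252]
orientation: [-0.706, 0.708, -0.026, 0.026]
wrist_force: [0.2, 0.3, 0.2]
gripper_width: 0.0878
```

```bash
python3 -c "
from plan import *
st(); plan([(.655,-.089,.0275,-4,45)],88);p,d=grab('scene','s19');crop(p,200,150,400,300,'s19c',4)"
```

```text
t 20.05 p [ 0.6539 -0.0955  0.0252] yaw -4.3 tilt [-0.    -0.003 -1.   ] F [0.2 0.3 0.2] w 0.0878
[[88, [0.6, -2.3, 6.5], [0.003, -0.005, 0.0]]]
```

View pics/s19c.png

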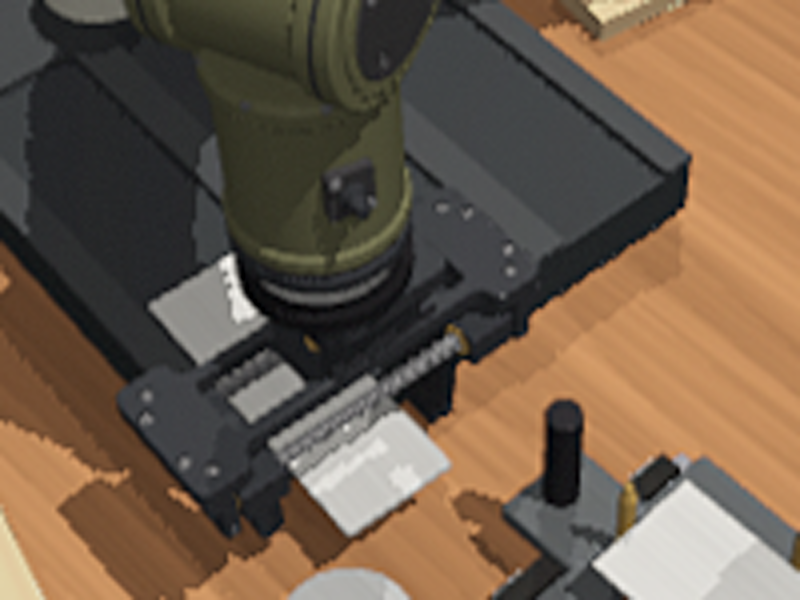

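Request:
move_arm:
  targets:
    - [88,[1,-1,7],[0.003,-0.005,0]]
    - [60,[0,1,0],[0,0,0]]
    - [40,[0,0,0],[0,0,0]]
    - [40,[0,0,0],[0,0,0]]
    - [40,[0,0,0],[0,0,0]]
    - [40,[0,0,0],[0,0,0]]
    - [40,[0,0,0],[0,0,0]]

```text
time: 20.8
tool_pos: [0.6586, -0.0876, 0.0302]
orientation: [0.707, -0.706, 0.022, -0.027]
wrist_force: [0.0, 0.3, -1.5]
gripper_width: 0.0586
```

Request:
move_arm:
  targets:
    - [40,[0,-5,0],[0,0,0]]
    - [40,[0,-15,0],[0,0,0]]
    - [40,[0,-25,0],[0,0,0]]
    - [40,[0,-30,0],[0,0,0]]
    - [40,[0,-25,0],[0,0,0]]
    - [40,[0,0,0],[0,0,0]]

```text
time: 21.4
tool_pos: [0.6581, -0.0878, 0.1372]
orientation: [0.707, -0.706, 0.022, -0.028]
wrist_force: [0.5, 0.3, -1.2]
gripper_width: 0.0591
```

```bash
python3 -c "
from plan import *
st();p,d=grab('scene','s20');crop(p,200,110,400,260,'s20c',4); plan([(.625,.05,.14,-2,40),(.6043,.179,.14,-.9,40)],40)"
```

```text
t 21.4 p [ 0.6581 -0.0878  0.1372] yaw -4.0 tilt [ 0.008  0.001 -1.   ] F [ 0.5  0.3 -1.2] w 0.0591
[[40, [-10.4, -1.1, 33.8], [-0.0, -0.009, 0.001]], [40, [-10.1, -1.1, 33.9], [-0.0, -0.009, 0.001]], [40, [-9.8, -1.1, 34.0], [-0.0, -0.009, 0.001]], [40, [-9.5, -1.1, 34.1], [-0.0, -0.009, 0.001]], [40, [-6.3, -0.0, 32.0], [0.0, -0.005, -0.0]], [40, [-6.1, -0.0, 32.1], [0.0, -0.005, -0.0]], [40, [-6.0, -0.0, 32.1], [0.0, -0.005, -0.0]], [40, [-5.8, -0.0, 32.1], [0.0, -0.005, -0.0]]]
```

View pics/s20c.png

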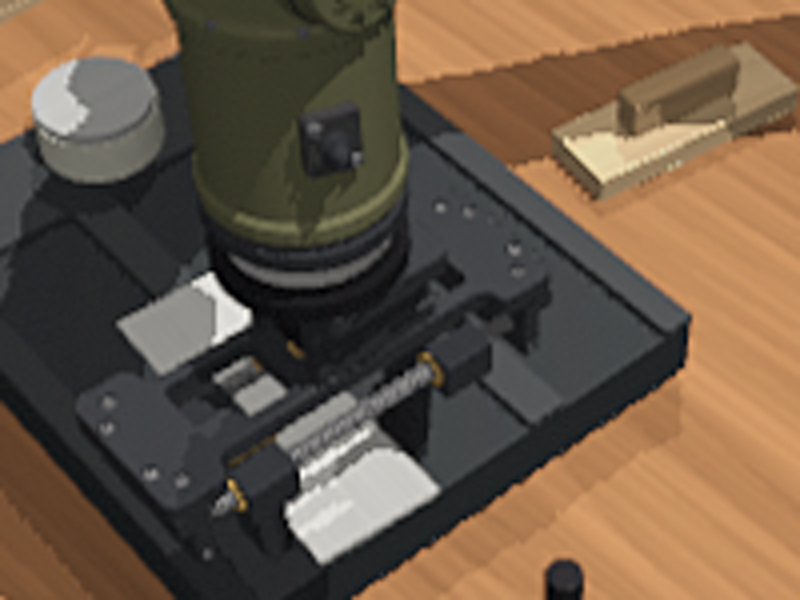

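Request:
move_arm:
  targets:
    - [40,[-10,-2,28],[0,-0.009,0]]
    - [40,[-10,-2,34],[0,-0.009,0]]
    - [40,[-10,-2,34],[0,-0.009,0]]
    - [40,[-9,-2,34],[0,-0.009,0]]
    - [40,[-6,-1,32],[0,-0.005,0]]
    - [40,[-6,-1,30],[0,-0.005,0]]
    - [40,[-6,0,25],[0,-0.005,0]]
    - [40,[-6,0,16],[0,-0.005,0]]
    - [40,[0,0,0],[0,0,0]]

```text
time: 22.35
tool_pos: [0.5964, 0.1521, 0.1362]
orientation: [-0.706, 0.709, -0.009, 0.002]
wrist_force: [-0.0, 0.7, -1.2]
gripper_width: 0.0588
```

```bash
python3 -c "
from plan import *
st();plan([(.6043,.179,.13,-.9,40)],40)"
```

```text
t 22.35 p [0.5964 0.1521 0.1362] yaw -0.9 tilt [-0.009 -0.004 -1.   ] F [-0.   0.7 -1.2] w 0.0588
[[40, [7.6, 6.0, 27.1], [0.004, 0.0, -0.009]]]
```

Request:
move_arm:
  targets:
    - [40,[7,0,24],[0.004,0,-0.009]]
    - [40,[0,8,0],[0,0,0]]
    - [40,[0,0,0],[0,0,0]]

```text
time: 22.65
tool_pos: [0.6034, 0.1717, 0.1253]
orientation: [-0.705, 0.709, -0.008, 0.005]
wrist_force: [-0.3, -0.7, -1.5]
gripper_width: 0.0593
```

```bash
python3 -c "
from plan import *
st();plan([(.6043,.179,.12,-.9,40)],40);p,d=grab('scene','s21');crop(p,320,190,540,355,'s21c',3.6)
for u,v in [(130,300),(160,290)]: print(w('scene',d,320+int(u/3.6),190+int(v/3.6),1))"
```

```text
t 22.65 p [0.6034 0.1717 0.1253] yaw -1.0 tilt [-0.004 -0.006 -1.   ] F [-0.3 -0.7 -1.5] w 0.0593
[[40, [0.8, 5.2, 7.3], [0.006, -0.002, -0.003]]]
[0.60453889 0.03685372 0.09252382]
[0.61577797 0.06154584 0.14276199]
```

View pics/s21c.png

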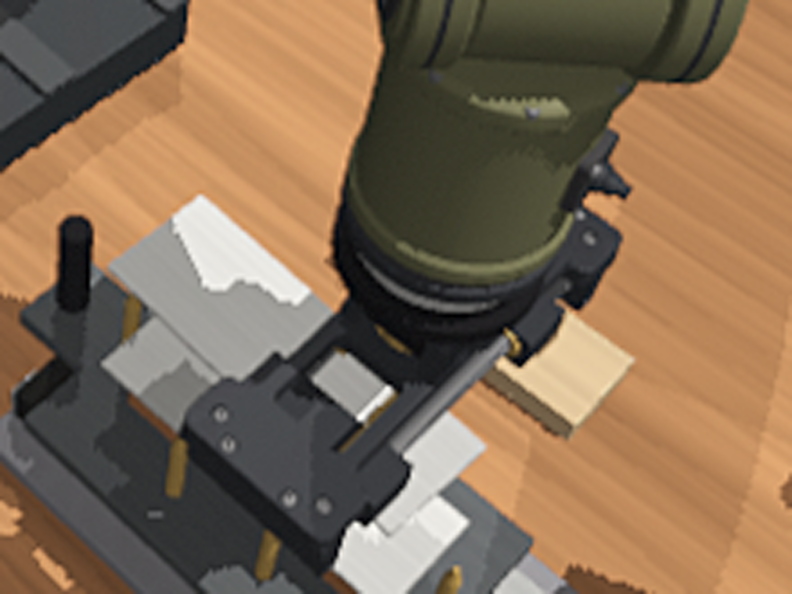

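```bash
python3 -c "
from plan import *
np.set_printoptions(precision=4,suppress=True)
f=lambda u,v,z:rayz('scene',u/3.6+320,v/3.6+190,z)[:2]
C=np.array([f(202,195,.1425),f(108,270,.1425),f(398,534,.144),f(485,447,.144)]);print(C,C.mean(0), (C[2]+C[3]-C[0]-C[1])/2)
f=lambda u,v,z:rayz('scene',u/4+320,v/4+220,z)[:2]
print('placed',[f(*q,.077) for q in [(112,285),(207,196),(432,562),(521,461)]])
"
```

```text
[[0.5633 0.0414]
 [0.6248 0.039 ]
 [0.6336 0.2078]
 [0.5769 0.2098]] [0.5997 0.1245] [0.0112 0.1686]
placed [array([0.6336, 0.0461]), array([0.5708, 0.0449]), array([0.6333, 0.2167]), array([0.5745, 0.2164])]
```

Request:
move_arm:
  targets:
    - [40,[2.5,4,8],[0.006,-0.042,-0.003]]
    - [40,[0,0,0],[0,0,0]]

```text
time: 22.9
tool_pos: [0.6071, 0.1788, 0.1215]
orientation: [0.708, -0.707, -0.009, 0.009]
wrist_force: [-1.1, 0.7, -1.8]
gripper_width: 0.059
```

```bash
python3 -c "
from plan import *
st();plan([(.606,.179,.12,1.3,40)],40);p,d=grab('scene','s22');crop(p,320,190,540,355,'s22c',3.6)"
```

```text
t 22.9 p [0.6071 0.1788 0.1215] yaw 1.5 tilt [ 0.001  0.001 -1.   ] F [-1.1  0.7 -1.8] w 0.059
[[40, [-1.1, 1.5, 0.2], [-0.001, 0.003, 0.001]]]
```

View pics/s22c.png

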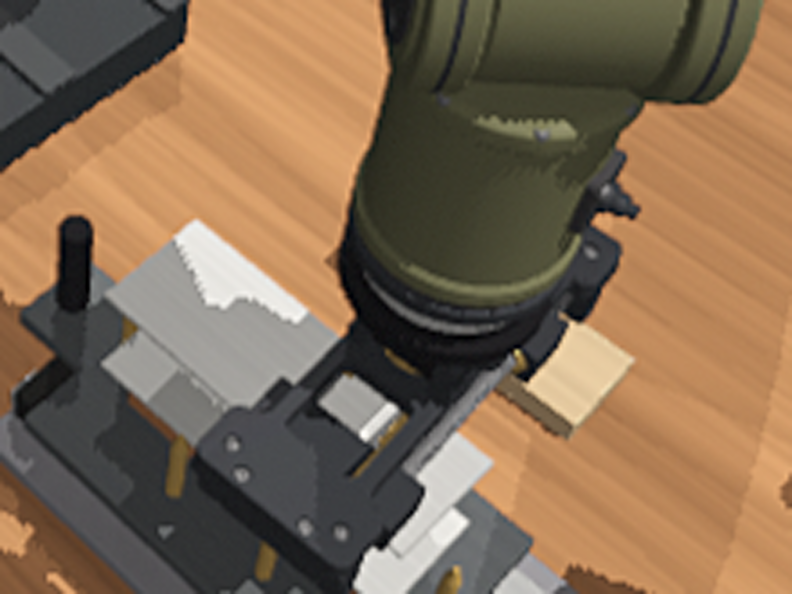

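```bash
python3 -c "
from plan import *
np.set_printoptions(precision=4,suppress=True)
f=lambda u,v,z:rayz('scene',u/3.6+320,v/3.6+190,z)[:2]
C=np.array([f(197,220,.138),f(105,293,.138),f(402,555,.140),f(493,464,.140)]);print(C,C.mean(0), (C[2]+C[3]-C[0]-C[1])/2)
d=np.load('pics/s22.npy')
for u,v in [(170,270),(200,310),(470,470),(440,500)]: print(w('scene',d,320+int(u/3.6),190+int(v/3.6),1))
"
```

```text
[[0.573  0.0474]
 [0.6325 0.0446]
 [0.6377 0.2137]
 [0.5787 0.2161]] [0.6055 0.1304] [0.0054 0.1689]
[0.6026 0.0567 0.1379]
[0.6091 0.0798 0.1379]
[0.5884 0.2101 0.1415]
[0.6072 0.2094 0.1412]
```

Request:
move_arm:
  targets:
    - [40,[-2,10,1.5],[0,-0.012,0]]
    - [40,[0,12,0],[0,0,0]]
    - [40,[0,12,0],[0,0,0]]
    - [40,[0,8,0],[0,0,0]]
    - [40,[0,3,0],[0,0,0]]
    - [40,[0,0,0],[0,0,0]]

```text
time: 23.55
tool_pos: [0.6054, 0.1783, 0.075]
orientation: [-0.707, 0.707, 0.013, -0.012]
wrist_force: [-1.9, -1.8, 6.5]
gripper_width: 0.0593
```

```bash
python3 -c "
from plan import *
st();p,d=grab('scene','s23');crop(p,320,220,520,370,'s23c',4)"
```

```text
t 23.55 p [0.6054 0.1783 0.075 ] yaw 2.0 tilt [ 0.001 -0.001 -1.   ] F [-1.9 -1.8  6.5] w 0.0593
```

View pics/s23c.png

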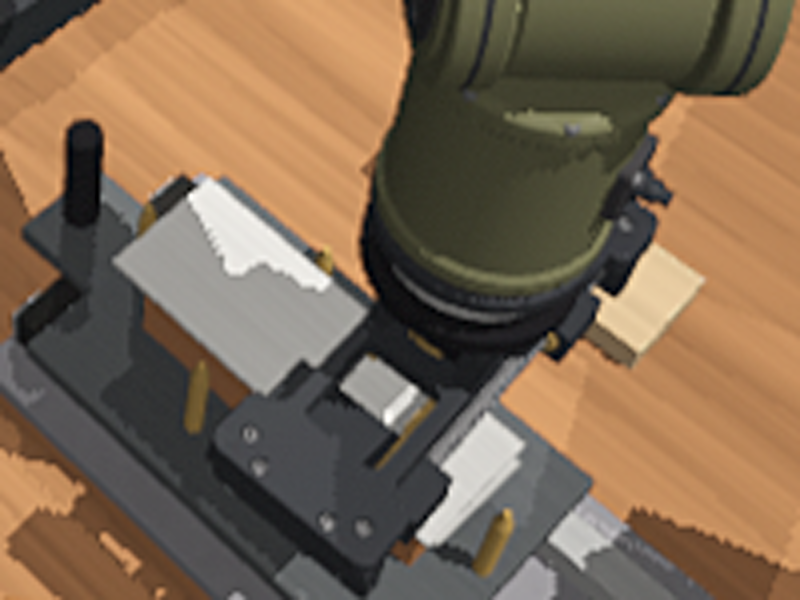

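```bash
python3 -c "
from plan import *
np.set_printoptions(precision=4,suppress=True)
f=lambda u,v,z:rayz('scene',u/4+320,v/4+220,z)[:2]
d=np.load('pics/s23.npy')
for u,v in [(150,260),(210,200),(180,290),(250,340),(280,300),(480,450),(500,435),(460,480)]: print(w('scene',d,320+int(u/4),220+int(v/4),0))
zr,zf=.090,.0915
C=np.array([f(207,176,zr),f(113,262,zr),f(425,545,zf),f(524,440,zf)]);print(C,C.mean(0), (C[2]+C[3]-C[0]-C[1])/2)
p=cv2.imread('pics/s23.png')[:,:,::-1]; crop(p,340,250,420,310,'s23d',10)
"
```

```text
[0.6213 0.0546 0.0936]
[0.5804 0.0524 0.0928]
[0.6223 0.0737 0.0953]
[0.6195 0.109  0.0935]
[0.5971 0.1069 0.0959]
[0.5907 0.2042 0.0946]
[0.5792 0.2056 0.094 ]
[0.6066 0.2065 0.0939]
[[0.5699 0.0428]
 [0.6309 0.0435]
 [0.6362 0.2127]
 [0.5739 0.2138]] [0.6027 0.1282] [0.0046 0.1701]
```

View pics/s23d.png

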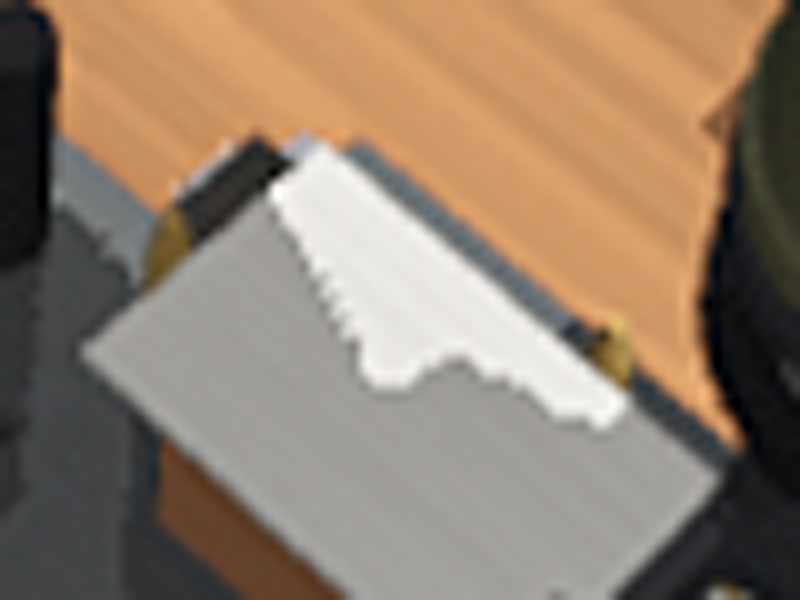

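Request:
move_arm:
  targets:
    - [40,[0,-10,0],[0,0,0]]
    - [40,[0,-3,0],[0,0,0]]
    - [40,[2,0,4],[0,-0.005,0]]
    - [40,[0,0,0],[0,0,0]]

```text
time: 24.0
tool_pos: [0.6077, 0.183, 0.0886]
orientation: [-0.707, 0.707, 0.015, -0.013]
wrist_force: [0.3, -0.0, -1.4]
gripper_width: 0.0589
```

```bash
python3 -c "
from plan import *
np.set_printoptions(precision=4,suppress=True)
st();p,d=grab('scene','s24');crop(p,320,210,520,360,'s24c',4)
for u,v in [(150,260),(180,290),(250,340),(480,450),(500,435),(460,480)]: print(w('scene',d,320+int(u/4),210+int(v/4),0))"
```

```text
t 24.0 p [0.6077 0.183  0.0886] yaw 2.3 tilt [ 0.002 -0.    -1.   ] F [ 0.3 -0.  -1.4] w 0.0589
[0.6046 0.0395 0.0892]
[0.6122 0.0638 0.1037]
[0.6115 0.1006 0.1059]
[0.6187 0.2068 0.1735]
[0.6071 0.2077 0.1708]
[0.6319 0.2087 0.1704]
```

View pics/s24c.png

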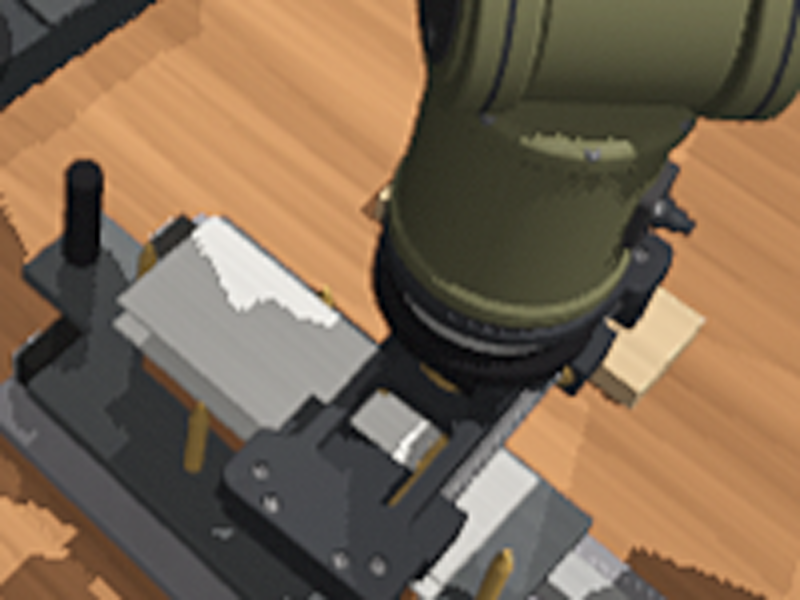

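```bash
python3 -c "
from plan import *
np.set_printoptions(precision=4,suppress=True)
f=lambda u,v,z:rayz('scene',u/4+320,v/4+210,z)[:2]
print(f(215,214,.1035),f(118,298,.1035),f(380,350,.107)); p=cv2.imread('pics/s24.png')[:,:,::-1]; crop(p,410,300,470,360,'s24d',10)
"
```

```text
[0.574  0.0496] [0.6341 0.0487] [0.5772 0.1416]
```

View pics/s24d.png

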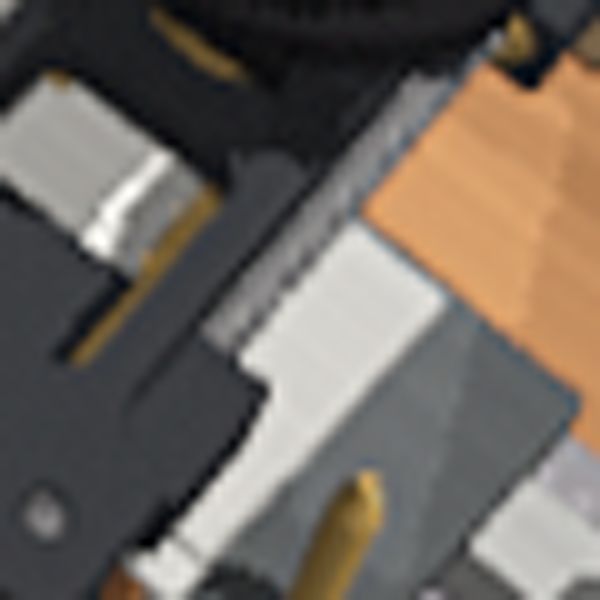

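Request:
move_arm:
  targets:
    - [40,[-2,8,-1.5],[0,-0.012,0]]
    - [40,[0,10,0],[0,0,0]]
    - [40,[0,6,0],[0,0,0]]
    - [40,[0,2,0],[0,0,0]]

```text
time: 24.45
tool_pos: [0.6056, 0.1828, 0.0747]
orientation: [-0.706, 0.708, 0.02, -0.016]
wrist_force: [-3.0, -3.1, 8.0]
gripper_width: 0.0584
```

```bash
python3 -c "
from plan import *
np.set_printoptions(precision=4,suppress=True)
st();p,d=grab('scene','s25');crop(p,320,220,520,370,'s25c',4)
for u,v in [(150,260),(180,290),(250,340),(480,450),(500,435),(460,480)]: print(w('scene',d,320+int(u/4),220+int(v/4),0))"
```

```text
t 24.45 p [0.6056 0.1828 0.0747] yaw 2.9 tilt [ 0.006 -0.002 -1.   ] F [-3.  -3.1  8. ] w 0.0584
[0.6215 0.0548 0.0942]
[0.6219 0.0735 0.0944]
[0.6207 0.1097 0.0961]
[0.5906 0.2041 0.0945]
[0.5788 0.2054 0.0933]
[0.6408 0.2167 0.1638]
```

View pics/s25c.png

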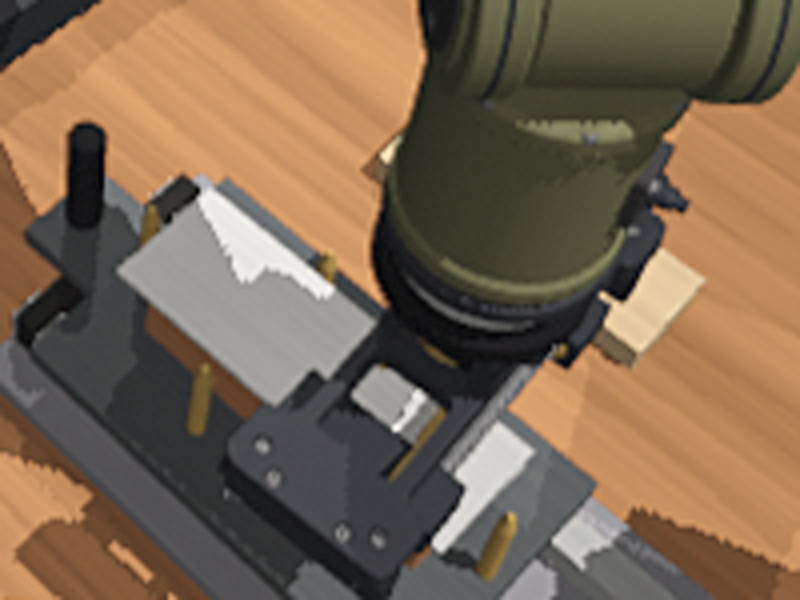

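```bash
python3 -c "
from plan import *
np.set_printoptions(precision=4,suppress=True)
f=lambda u,v,z:rayz('scene',u/4+320,v/4+220,z)[:2]
C=np.array([f(209,180,.094),f(118,269,.094),f(433,548,.094),f(535,450,.094)]);print(C,C.mean(0), (C[2]+C[3]-C[0]-C[1])/2)
print('pegs now',f(150,208,.096),f(327,254,.096),f(206,367,.096),f(512,517,.096))
p=cv2.imread('pics/s25.png')[:,:,::-1]; crop(p,340,250,470,360,'s25d',6)
"
```

```text
[[0.573  0.0463]
 [0.6337 0.0488]
 [0.6361 0.2158]
 [0.5756 0.2197]] [0.6046 0.1327] [0.0025 0.1702]
pegs now [0.6029 0.0386] [0.5662 0.1067] [0.642  0.1057] [0.6056 0.2298]
```

View pics/s25d.png

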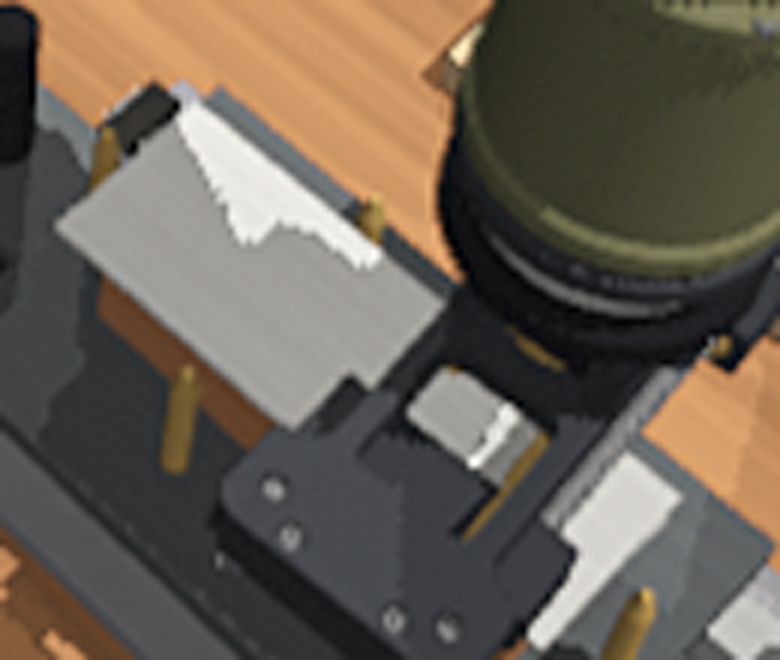

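```bash
python3 -c "
from plan import *
np.set_printoptions(precision=4,suppress=True)
d=np.load('pics/s21.npy')
for u,v in [(130,355),(150,345),(170,400),(440,520),(400,560)]: print('21',w('scene',d,320+int(u/3.6),190+int(v/3.6),0))
d=np.load('pics/s22.npy')
for u,v in [(130,355),(160,370),(450,525),(400,570)]: print('22',w('scene',d,320+int(u/3.6),190+int(v/3.6),0))
d=np.load('pics/s14.npy')
for u,v in [(150,270),(200,230),(400,480),(480,460)]: print('14',w('scene',d,320+int(u/4),220+int(v/4),0))
d=np.load('pics/s24.npy')
for u,v in [(130,326),(180,365),(230,405),(520,470),(490,520)]: print('24',w('scene',d,320+int(u/4),210+int(v/4),0))
"
```

```text
21 [0.6197 0.0519 0.0784]
21 [0.6082 0.0532 0.0763]
21 [0.6246 0.0818 0.0778]
21 [0.5818 0.2057 0.0764]
21 [0.6096 0.2047 0.0769]
22 [0.6182 0.0507 0.0751]
22 [0.6159 0.067  0.0788]
22 [0.5796 0.2101 0.0761]
22 [0.6135 0.2077 0.0767]
14 [0.6171 0.0518 0.0784]
14 [0.5858 0.054  0.0777]
14 [0.6159 0.1875 0.078 ]
14 [0.5856 0.2045 0.0765]
24 [0.6292 0.0513 0.0789]
24 [0.6259 0.0787 0.0755]
24 [0.6261 0.1057 0.0769]
24 [0.5796 0.212  0.1078]
24 [0.6051 0.2158 0.1063]
```

The plate stops at TCP z 0.075 because the fingertips, which reach about 18 mm below the held plate, rest on the rim of the lower plate. It is already 6 mm inside the peg tops and centred, so I'll back off slightly and release it.

Request:
move_arm:
  targets:
    - [40,[0,-1,0],[0,0,0]]
    - [74,[0,0,0],[0,0,0]]
    - [74,[0,0,0],[0,0,0]]
    - [74,[0,0,0],[0,0,0]]
    - [74,[0,0,0],[0,0,0]]
    - [74,[0,0,0],[0,0,0]]

```text
time: 25.1
tool_pos: [0.6053, 0.1813, 0.0737]
orientation: [-0.705, 0.708, 0.02, -0.017]
wrist_force: [-0.8, -0.3, -0.2]
gripper_width: 0.0741
```

```bash
python3 -c "
from plan import *
np.set_printoptions(precision=4,suppress=True)
st();p,d=grab('scene','s26');crop(p,320,220,520,370,'s26c',4)
for u,v in [(150,270),(180,290),(250,340),(480,450),(500,435),(460,480)]: print(w('scene',d,320+int(u/4),220+int(v/4),0))"
```

```text
t 25.1 p [0.6053 0.1813 0.0737] yaw 3.0 tilt [ 0.005 -0.004 -1.   ] F [-0.8 -0.3 -0.2] w 0.0741
[0.6178 0.0524 0.08  ]
[0.6162 0.0693 0.0821]
[0.614  0.1056 0.0817]
[0.5835 0.2021 0.0806]
[0.5533 0.1983 0.0448]
[0.5994 0.2044 0.079 ]
```

View pics/s26c.png

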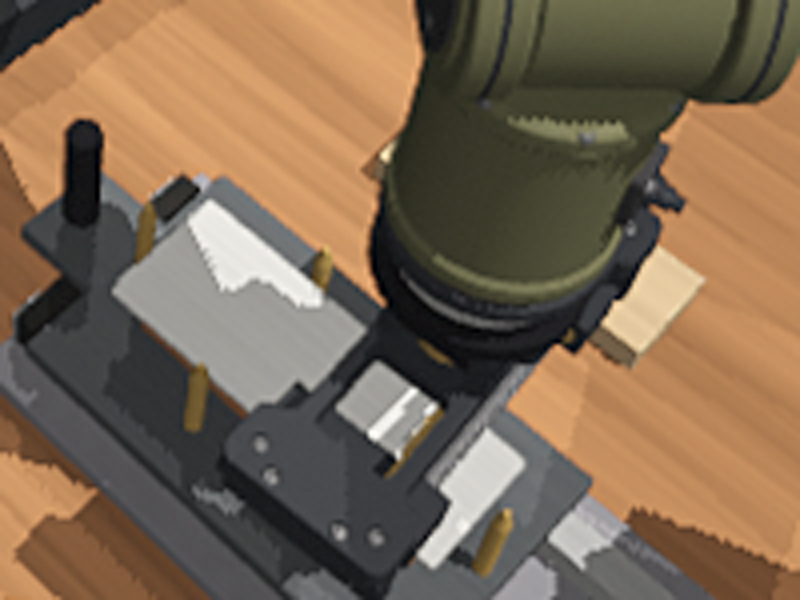

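Request:
move_arm:
  targets:
    - [74,[0,-15,0],[0,0,0]]
    - [74,[0,-30,0],[0,0,0]]
    - [74,[0,-40,0],[0,0.02,0]]
    - [74,[-20,-30,-10],[0,0.02,0]]
    - [74,[-40,0,-10],[0,0,0]]
    - [74,[-40,0,-10],[0,0,0]]
    - [60,[-40,0,-10],[0,0,0]]

```text
time: 25.85
tool_pos: [0.4668, 0.1419, 0.197]
orientation: [0.708, -0.706, -0.008, -0.002]
wrist_force: [0.2, 0.3, 0.0]
gripper_width: 0.0682
```

```bash
python3 -c "
from plan import *
st();p,d=grab('scene','s27');crop(p,320,220,520,370,'s27c',4);p,d=grab('top','t27')"
```

```text
t 25.85 p [0.4668 0.1419 0.197 ] yaw 0.5 tilt [ 0.014  0.002 -1.   ] F [0.2 0.3 0. ] w 0.0682
```

View pics/s27c.png

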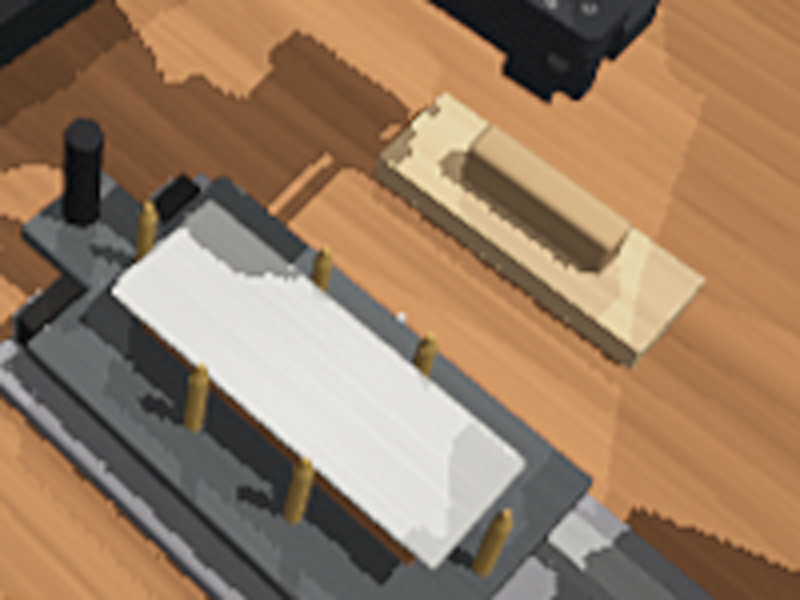

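View pics/t27.png

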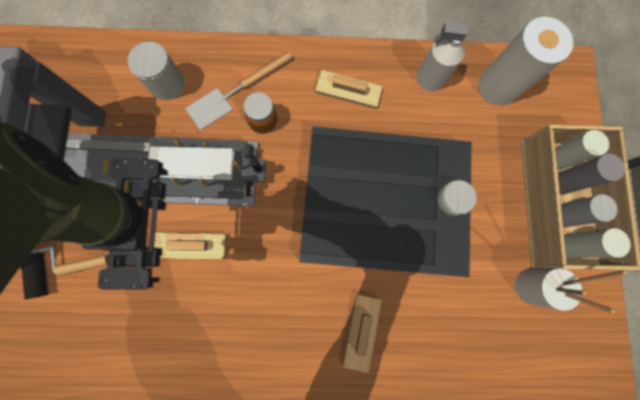

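The stack sits flat between the six pegs and all three slab lanes are empty, so there were two plates. The board, at top px (190,246), hasn't moved.

```bash
python3 -c "
from plan import *
np.set_printoptions(precision=4,suppress=True)
f=lambda u,v,z:rayz('scene',u/4+320,v/4+220,z)[:2]
C=np.array([f(443,93,.018),f(380,162,.018),f(633,352,.018),f(705,281,.018)]);print(C,C.mean(0),(C[2]+C[3]-C[0]-C[1])/2)
P=np.array([f(149,204,.096),f(323,252,.096),f(428,338,.096),f(202,368,.096),f(305,460,.096),f(506,512,.096)]);print(P,P.mean(0))
D=np.array([f(207,200,.080),f(113,288,.080),f(433,568,.080),f(525,462,.080)]);print(D,D.mean(0))
plan([(.436,.139,.12,0,40),(.436,.139,.05,0,35)],60)
"
```

```text
[[0.4099 0.066 ]
 [0.465  0.0695]
 [0.4645 0.2134]
 [0.4097 0.2163]] [0.4373 0.1413] [-0.0004  0.1471]
[[0.6017 0.037 ]
 [0.5667 0.1049]
 [0.5674 0.1607]
 [0.6435 0.1049]
 [0.6443 0.1595]
 [0.6056 0.227 ]] [0.6049 0.1323]
[[0.574  0.0474]
 [0.6357 0.0485]
 [0.6362 0.2188]
 [0.5752 0.2181]] [0.6053 0.1332]
[[60, [-12.1, 38.0, 0.3], [0.002, 0.006, 0.002]], [60, [-12.1, 38.0, 0.2], [0.002, 0.006, 0.002]], [60, [-0.0, 35.0, 0.0], [0.0, -0.0, 0.0]], [60, [-0.0, 35.0, 0.0], [0.0, -0.0, 0.0]]]
```

Request:
move_arm:
  targets:
    - [60,[-15,36,0],[0.002,0.006,0.008]]
    - [60,[-14,36,0],[0.002,0.006,0.004]]
    - [60,[0,30,0],[0,0,0]]
    - [60,[0,20,0],[0,0,0]]
    - [60,[0,0,0],[0,0,0]]

```text
time: 26.45
tool_pos: [0.4365, 0.1418, 0.0756]
orientation: [0.709, -0.705, -0.002, -0.002]
wrist_force: [0.2, 0.3, 0.8]
gripper_width: 0.06
```

```bash
python3 -c "
from plan import *
st();p,d=grab('scene','s28');crop(p,360,190,560,340,'s28c',4);plan([(.436,.140,.022,0,60)],60)"
```

```text
t 26.45 p [0.4365 0.1418 0.0756] yaw -0.0 tilt [ 0.005  0.005 -1.   ] F [0.2 0.3 0.8] w 0.06
[[60, [-1.5, 54.6, -2.3], [-0.006, -0.001, 0.007]]]
```

View pics/s28c.png

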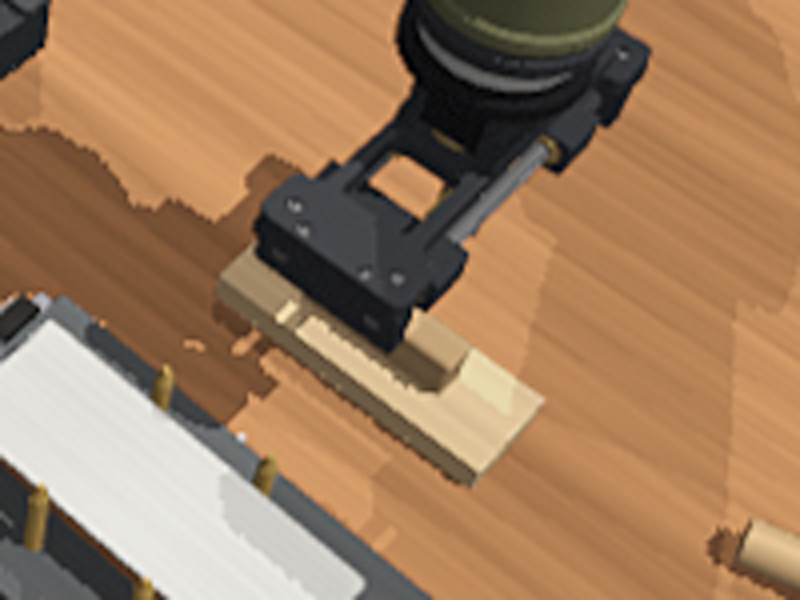

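Request:
move_arm:
  targets:
    - [60,[-1,18,-1],[-0.003,0,0.004]]
    - [60,[0,18,-1],[-0.003,0,0.003]]
    - [60,[0,12,0],[0,0,0]]
    - [60,[0,0,0],[0,0,0]]

```text
time: 26.9
tool_pos: [0.4429, 0.1429, 0.0325]
orientation: [0.709, -0.705, -0.003, -0.005]
wrist_force: [-0.7, -0.2, 0.7]
gripper_width: 0.06
```

Request:
move_arm:
  targets:
    - [60,[-6,8,-2],[-0.005,0.004,0.006]]
    - [40,[0,0,0],[0,0,0]]
    - [15,[0,1,0],[0,0,0]]
    - [10,[0,0,0],[0,0,0]]
    - [10,[0,0,0],[0,0,0]]
    - [10,[0,0,0],[0,0,0]]
    - [10,[0,0,0],[0,0,0]]
    - [10,[0,0,0],[0,0,0]]

```text
time: 27.7
tool_pos: [0.4423, 0.1425, 0.0294]
orientation: [0.709, -0.705, -0.002, -0.008]
wrist_force: [0.6, -0.3, -2.0]
gripper_width: 0.02
```

```bash
python3 -c "
from plan import *
st()"
```

```text
t 27.7 p [0.4423 0.1425 0.0294] yaw -0.4 tilt [ 0.015  0.005 -1.   ] F [ 0.6 -0.3 -2. ] w 0.02
```

Request:
move_arm:
  targets:
    - [40,[0,0,0],[0,0,0]]
    - [40,[0,0,0],[0,0,0]]
    - [40,[0,0,0],[0,0,0]]
    - [40,[-3,5,-1],[-0.005,-0.004,0.014]]
    - [40,[0,2,0],[0,0,0]]
    - [40,[0,1,0],[0,0,0]]

```text
time: 28.3
tool_pos: [0.4397, 0.1416, 0.0207]
orientation: [0.707, -0.707, 0.001, -0.001]
wrist_force: [0.2, 0.0, 0.1]
gripper_width: 0.0397
```

```bash
python3 -c "
from plan import *
st();plan([(.438,.142,.022,0,60)],40)"
```

```text
t 28.3 p [0.4397 0.1416 0.0207] yaw -0.2 tilt [ 0.  0. -1.] F [0.2 0.  0.1] w 0.0397
[[40, [-1.7, -1.3, 0.4], [-0.0, -0.003, 0.0]]]
```

Request:
move_arm:
  targets:
    - [10,[0,0,0],[0,0,0]]
    - [10,[0,0.5,0],[0,0,0]]
    - [10,[0,0.5,0],[0,0,0]]
    - [10,[0,0.5,0],[0,0,0]]
    - [10,[0,0,0],[0,0,0]]
    - [10,[0,0,0],[0,0,0]]

```text
time: 28.9
tool_pos: [0.4402, 0.1417, 0.0197]
orientation: [0.707, -0.707, 0.001, -0.002]
wrist_force: [-0.3, -0.3, -2.4]
gripper_width: 0.0196
```

```bash
python3 -c "
from plan import *
st()"
```

```text
t 28.9 p [0.4402 0.1417 0.0197] yaw -0.2 tilt [ 0.002  0.001 -1.   ] F [-0.3 -0.3 -2.4] w 0.0196
```

Request:
move_arm:
  targets:
    - [10,[0,-5,0],[0,0,0]]
    - [10,[0,-20,0],[0,0,0]]
    - [10,[0,-30,0],[0,0,0]]
    - [10,[0,-40,0],[0,0,0]]
    - [10,[0,-35,0],[0,0,0]]
    - [10,[0,0,0],[0,0,0]]

```text
time: 29.5
tool_pos: [0.4382, 0.141, 0.1537]
orientation: [-0.706, 0.708, -0.002, -0.001]
wrist_force: [0.4, 0.0, -2.1]
gripper_width: 0.0195
```

```bash
python3 -c "
from plan import *
st();p,d=grab('scene','s30');crop(p,340,160,560,325,'s30c',3.6);plan([(.6045,.134,.15,-.7,35)],10)"
```

```text
t 29.5 p [0.4382 0.141  0.1537] yaw -0.1 tilt [-0.003 -0.004 -1.   ] F [ 0.4  0.  -2.1] w 0.0195
[[10, [33.4, 0.2, -1.2], [0.001, 0.002, -0.001]], [10, [33.4, 0.3, -1.1], [0.001, 0.002, -0.001]], [10, [33.4, 0.3, -1.1], [0.001, 0.002, -0.001]], [10, [33.4, 0.3, -1.0], [0.001, 0.002, -0.001]], [10, [33.4, 0.4, -0.9], [0.001, 0.002, -0.001]]]
```

View pics/s30c.png

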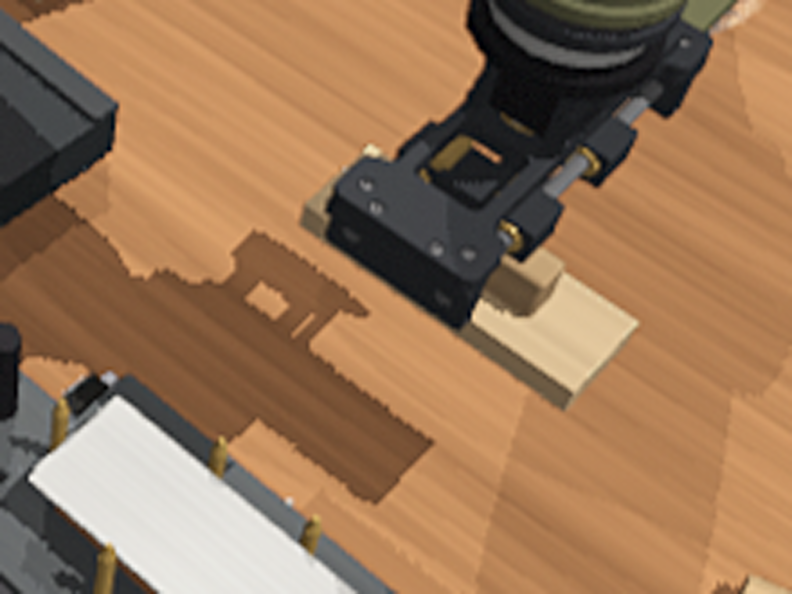

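```bash
python3 -c "
from plan import *
np.set_printoptions(precision=4,suppress=True)
f=lambda u,v,z:rayz('scene',u/3.6+340,v/3.6+160,z)[:2]
print(f(568,393,.152),f(638,322,.152),f(303,215,.152),f(372,147,.152))"
```

```text
[0.4679 0.2131] [0.4123 0.2147] [0.4708 0.0695] [0.412  0.0671]
```

Request:
move_arm:
  targets:
    - [10,[28,0,-1],[0,0.002,0]]
    - [10,[33,0,-1],[0,0.002,0]]
    - [10,[33,0,-1],[0,0.002,0]]
    - [10,[33,0,-1],[0,0.002,0]]
    - [10,[26,0,-1],[0,0.002,0]]
    - [10,[8,0,0],[0,0,0]]
    - [10,[0,0,0],[0,0,0]]

```text
time: 30.25
tool_pos: [0.5951, 0.1292, 0.138]
orientation: [-0.701, 0.713, -0.012, -0.006]
wrist_force: [0.1, -0.9, -2.4]
gripper_width: 0.0198
```

```bash
python3 -c "
from plan import *
st();p,d=grab('scene','s31');crop(p,320,190,540,355,'s31c',3.6);plan([(.6045,.134,.14,-.7,35)],10)"
```

```text
t 30.25 p [0.5951 0.1292 0.138 ] yaw -0.5 tilt [-0.025 -0.018 -1.   ] F [ 0.1 -0.9 -2.4] w 0.0198
[[10, [10.3, -2.4, 4.9], [0.019, 0.004, -0.026]]]
```

View pics/s31c.png

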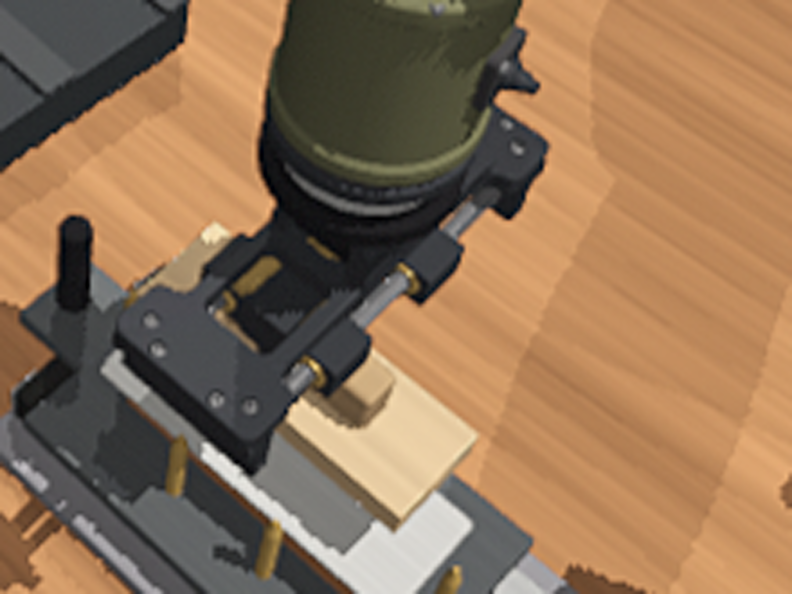

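Request:
move_arm:
  targets:
    - [10,[8,0,4],[0.019,0.004,-0.026]]
    - [10,[0,0,0],[0,0,0]]

```text
time: 30.5
tool_pos: [0.5981, 0.1334, 0.136]
orientation: [-0.707, 0.708, -0.005, 0.001]
wrist_force: [0.8, 0.1, -1.5]
gripper_width: 0.02
```

```bash
python3 -c "
from plan import *
np.set_printoptions(precision=4,suppress=True)
st();p,d=grab('scene','s32');crop(p,320,190,540,355,'s32c',3.6);plan([(.6035,.1325,.14,-.7,35)],10)
for u,v in [(200,260),(430,440),(400,470)]: print(w('scene',d,320+int(u/3.6),190+int(v/3.6),0))"
```

```text
t 30.5 p [0.5981 0.1334 0.136 ] yaw -0.5 tilt [-0.005 -0.001 -1.   ] F [ 0.8  0.1 -1.5] w 0.02
[[10, [6.0, -4.0, -0.9], [0.002, 0.003, -0.007]]]
[0.5874 0.061  0.1352]
[0.5855 0.1895 0.1344]
[0.6055 0.1892 0.1354]
```

View pics/s32c.png

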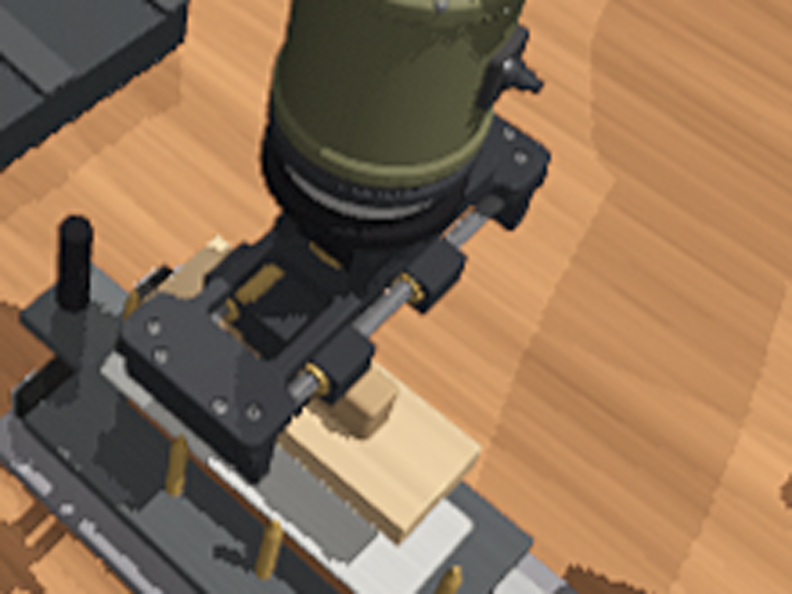

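```bash
python3 -c "
from plan import *
np.set_printoptions(precision=4,suppress=True)
f=lambda u,v,z:rayz('scene',u/3.6+320,v/3.6+190,z)[:2]
print(f(480,452,.1345),f(400,528,.1345),f(220,237,.1345))"
```

```text
[0.5749 0.2083] [0.6263 0.2053] [0.5706 0.0598]
```

Request:
move_arm:
  targets:
    - [10,[6,3,-1],[0.002,0.004,-0.006]]
    - [10,[0,0,0],[0,0,0]]

```text
time: 30.75
tool_pos: [0.6019, 0.1324, 0.1327]
orientation: [-0.707, 0.708, -0.005, 0.003]
wrist_force: [0.7, 0.6, -2.4]
gripper_width: 0.02
```

```bash
python3 -c "
from plan import *
np.set_printoptions(precision=4,suppress=True)
st();p,d=grab('scene','s33');crop(p,320,190,540,355,'s33c',3.6);plan([(.6035,.1325,.13,-.7,35)],10)"
```

```text
t 30.75 p [0.6019 0.1324 0.1327] yaw -0.6 tilt [-0.003 -0.001 -1.   ] F [ 0.7  0.6 -2.4] w 0.02
[[10, [1.9, 2.9, -0.3], [0.001, 0.002, -0.003]]]
```

View pics/s33c.png

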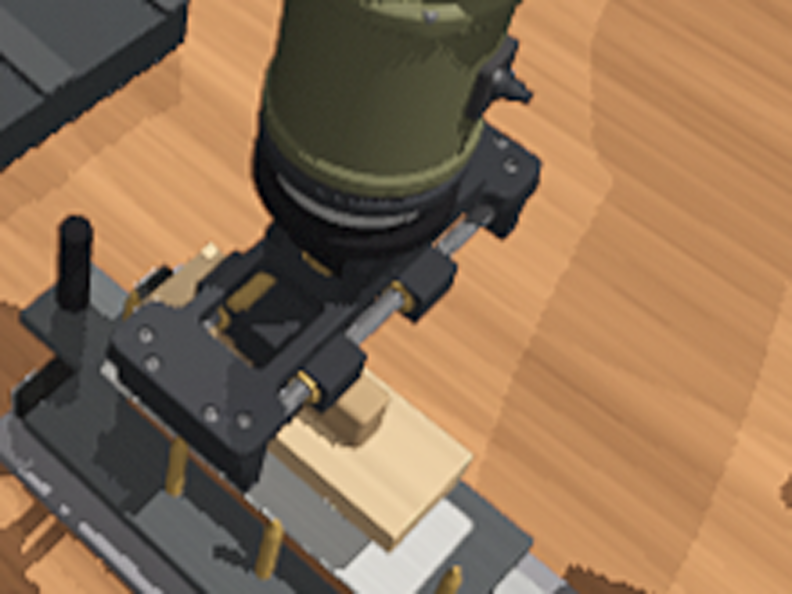

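Request:
move_arm:
  targets:
    - [10,[1.5,8,2],[0.001,0.002,-0.003]]
    - [10,[0,10,0],[0,0,0]]
    - [10,[0,8,0],[0,0,0]]
    - [10,[0,3,0],[0,0,0]]

```text
time: 31.2
tool_pos: [0.6029, 0.1352, 0.1017]
orientation: [0.707, -0.707, 0.004, -0.004]
wrist_force: [-0.9, 0.2, -1.5]
gripper_width: 0.0199
```

```bash
python3 -c "
from plan import *
np.set_printoptions(precision=4,suppress=True)
st();p,d=grab('scene','s34');crop(p,320,200,540,365,'s34c',3.6)"
```

```text
t 31.2 p [0.6029 0.1352 0.1017] yaw -0.7 tilt [ 0.  0. -1.] F [-0.9  0.2 -1.5] w 0.0199
```

View pics/s34c.png

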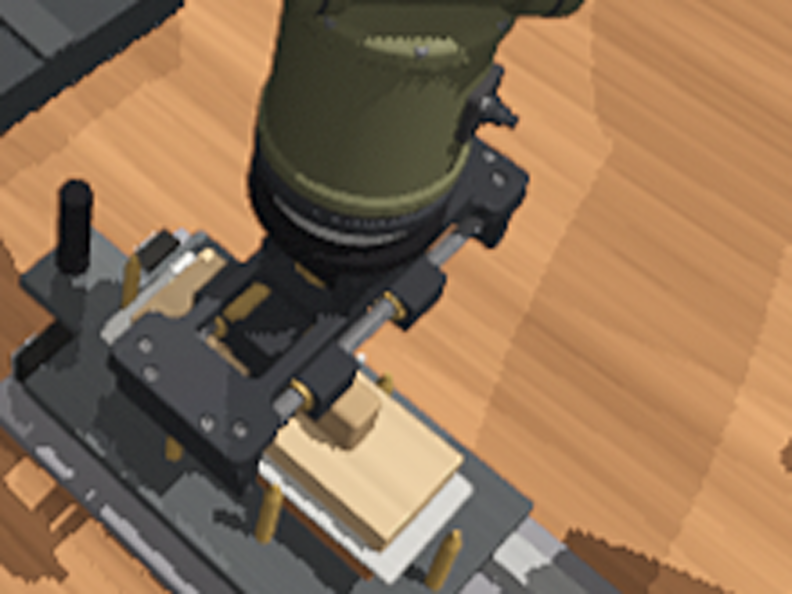

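Request:
move_arm:
  targets:
    - [10,[0,2,0],[0,0,0]]
    - [10,[0,1,0],[0,0,0]]

```text
time: 31.45
tool_pos: [0.6029, 0.1355, 0.0996]
orientation: [-0.707, 0.707, -0.004, 0.004]
wrist_force: [-4.1, -1.6, 11.5]
gripper_width: 0.0197
```

Request:
move_arm:
  targets:
    - [36,[0,0,0],[0,0,0]]
    - [36,[0,0,0],[0,0,0]]
    - [36,[0,0,0],[0,0,0]]
    - [36,[0,-10,0],[0,0,0]]
    - [36,[0,-25,0],[0,0,0]]
    - [36,[0,-40,0],[0,0,0]]
    - [36,[0,-20,-30],[0,0,0]]
    - [60,[0,0,-45],[0,0,0]]
    - [80,[0,0,-45],[0,0,0]]
    - [80,[0,0,-20],[0,0,0]]

```text
time: 32.45
tool_pos: [0.6041, -0.0014, 0.2044]
orientation: [0.709, -0.705, -0.003, -0.004]
wrist_force: [0.5, 0.4, 0.4]
gripper_width: 0.0578
```

```bash
python3 -c "
from plan import *
np.set_printoptions(precision=4,suppress=True)
st();p,d=grab('scene','s35');crop(p,310,200,530,365,'s35c',3.6);plan([(.6025,-.006,.17,-.7,35),(.6025,-.006,.072,-.7,35)],80);p,d=grab('top','t35')"
```

```text
t 32.45 p [ 0.6041 -0.0014  0.2044] yaw -0.1 tilt [ 0.009  0.006 -1.   ] F [0.5 0.4 0.4] w 0.0578
[[80, [-2.0, 34.2, -1.6], [-0.003, 0.007, 0.009]], [80, [0.0, 32.7, -0.0], [-0.0, -0.0, -0.0]], [80, [0.0, 32.7, -0.0], [-0.0, -0.0, -0.0]], [80, [0.0, 32.7, -0.0], [-0.0, -0.0, -0.0]]]
```

View pics/s35c.png

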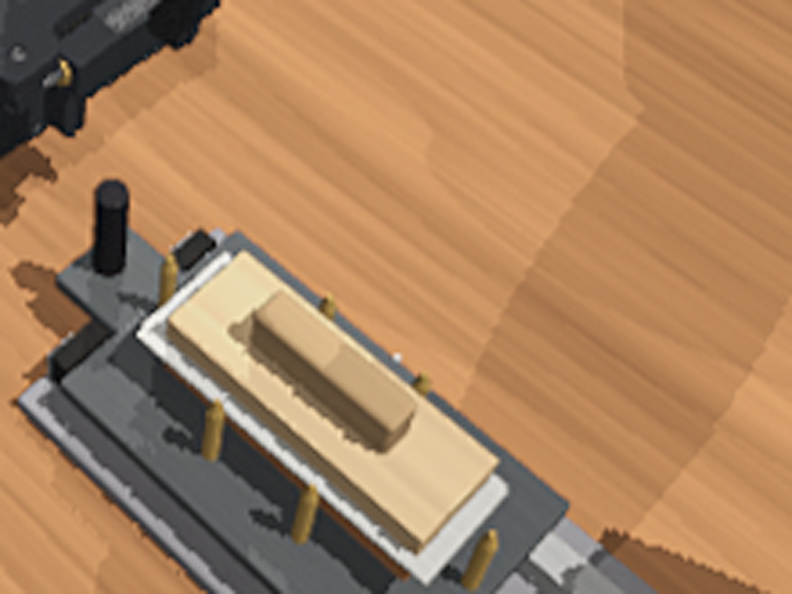

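View pics/t35.png

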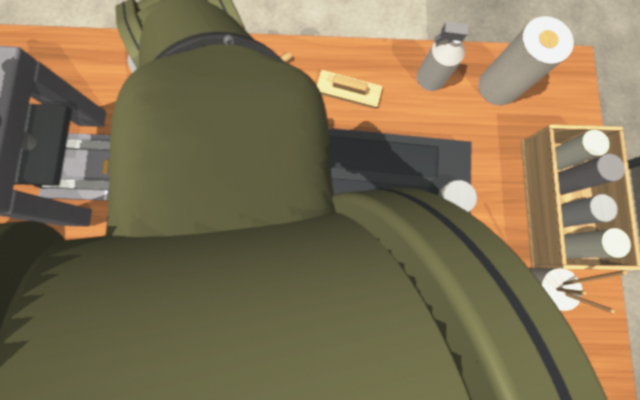

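Request:
move_arm:
  targets:
    - [80,[-2,30,-5],[-0.003,0.007,0.009]]
    - [80,[0,30,0],[0,0,0]]
    - [80,[0,32,0],[0,0,0]]
    - [80,[0,28,0],[0,0,0]]
    - [80,[0,8,0],[0,0,0]]

```text
time: 33.05
tool_pos: [0.6068, 0.004, 0.0774]
orientation: [0.711, -0.703, -0.002, -0.006]
wrist_force: [-0.4, -0.8, 0.4]
gripper_width: 0.0802
```

```bash
python3 -c "
from plan import *
st();plan([(.6025,-.0065,.072,-.7,35)],80)"
```

```text
t 33.05 p [0.6068 0.004  0.0774] yaw -0.4 tilt [ 0.01   0.012 -1.   ] F [-0.4 -0.8  0.4] w 0.0802
[[80, [-4.3, 5.2, -10.6], [-0.012, 0.006, 0.01]]]
```

Request:
move_arm:
  targets:
    - [80,[-4,5,-10],[-0.012,0.006,0.01]]
    - [40,[0,0,0],[0,0,0]]
    - [0,[0,1,0],[0,0,0]]
    - [0,[0,0,0],[0,0,0]]
    - [0,[0,0,0],[0,0,0]]
    - [0,[0,0,0],[0,0,0]]
    - [0,[0,0,0],[0,0,0]]
    - [0,[0,0,0],[0,0,0]]
    - [0,[0,0,0],[0,0,0]]
    - [0,[0,0,0],[0,0,0]]

```text
time: 34.05
tool_pos: [0.6022, -0.0032, 0.0759]
orientation: [0.707, -0.707, 0.003, -0.004]
wrist_force: [2.5, 0.2, -1.9]
gripper_width: 0.017
```

```bash
python3 -c "
from plan import *
st()"
```

```text
t 34.05 p [ 0.6022 -0.0032  0.0759] yaw -0.6 tilt [ 0.  0. -1.] F [ 2.5  0.2 -1.9] w 0.017
```

Request:
move_arm:
  targets:
    - [0,[0,0,6],[0,0,0]]
    - [0,[0,0,10],[0,0,0]]
    - [0,[0,0,14],[0,0,0]]
    - [0,[0,0,18],[0,0,0]]
    - [0,[0,0,18],[0,0,0]]
    - [0,[0,0,18],[0,0,0]]
    - [0,[0,0,18],[0,0,0]]
    - [0,[0,0,18],[0,0,0]]
    - [0,[0,0,18],[0,0,0]]
    - [0,[0,0,12],[0,0,0]]

```text
time: 35.05
tool_pos: [0.605, 0.1574, 0.0758]
orientation: [-0.707, 0.707, -0.002, 0.005]
wrist_force: [2.1, -1.0, 0.2]
gripper_width: 0.0172
```

```bash
python3 -c "
from plan import *
st();plan([(.604,.17,.0755,-.6,15)],0);p,d=grab('scene','s36')"
```

```text
t 35.05 p [0.605  0.1574 0.0758] yaw -0.6 tilt [ 0.004 -0.    -1.   ] F [ 2.1 -1.   0.2] w 0.0172
[[0, [-1.2, 0.3, 12.6], [0.0, 0.0, 0.004]]]
```

View pics/s36.png

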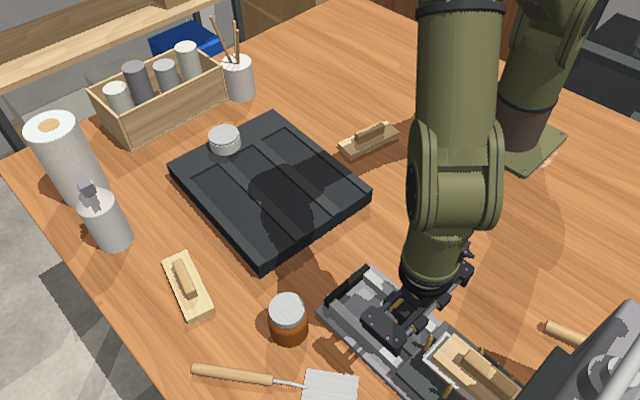

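Request:
move_arm:
  targets:
    - [0,[0,0,8],[0,0,0.004]]
    - [0,[-1,0,12],[0,0,0]]
    - [0,[0,0,10],[0,0,0]]
    - [0,[0,0,4],[0,0,0]]
    - [0,[0,0,0],[0,0,0]]

```text
time: 35.6
tool_pos: [0.6057, 0.1975, 0.0758]
orientation: [0.708, -0.707, 0.002, -0.004]
wrist_force: [1.7, -4.5, 2.6]
gripper_width: 0.0171
```

```bash
python3 -c "
from plan import *
st();p,d=grab('top','t37');crop(p,30,100,270,270,'t37c',3.3);p,d=grab('scene','s37');crop(p,400,270,640,400,'s37c',3.3)"
```

```text
t 35.6 p [0.6057 0.1975 0.0758] yaw -0.5 tilt [ 0.003  0.002 -1.   ] F [ 1.7 -4.5  2.6] w 0.0171
```

View pics/t37c.png

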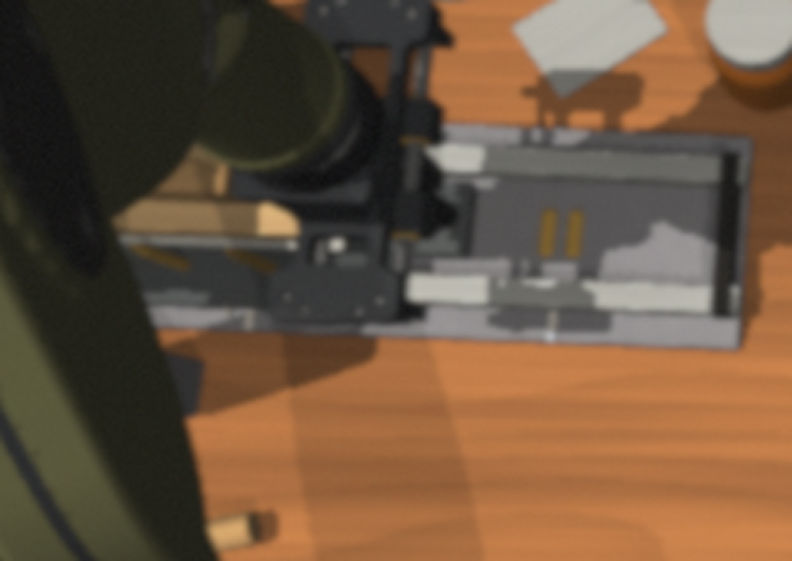

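View pics/s37c.png

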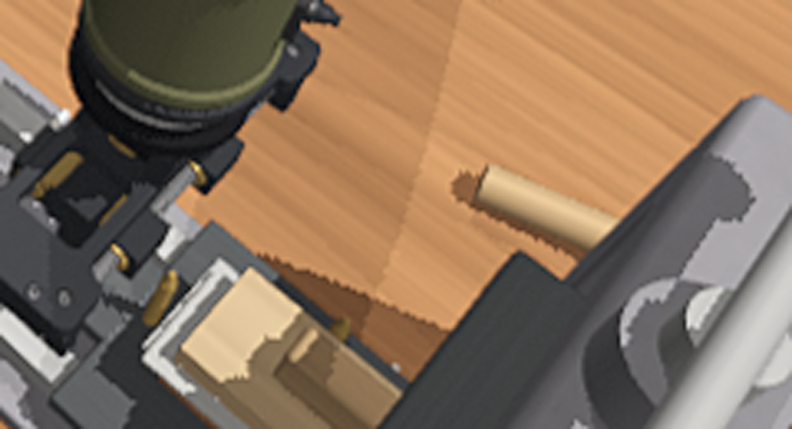

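```bash
python3 -c "
from plan import *
np.set_printoptions(precision=4,suppress=True)
print(rayz('scene',420,299,.0385),rayz('scene',519.7,381.2,.0385), w('scene',np.load('pics/s37.npy'),520,381,0))
p=cv2.imread('pics/top0.png')[:,:,::-1]; crop(p,80,180,140,215,'tm',12)
p=cv2.imread('pics/t37.png')[:,:,::-1]; crop(p,80,180,140,215,'tm2',12)
p=cv2.imread('pics/s37.png')[:,:,::-1]; crop(p,495,360,555,400,'sm2',12)
"
```

```text
[0.5362 0.1331 0.0385] [0.5397 0.3337 0.0385] [0.5398 0.3338 0.0399]
```

View pics/tm2.png

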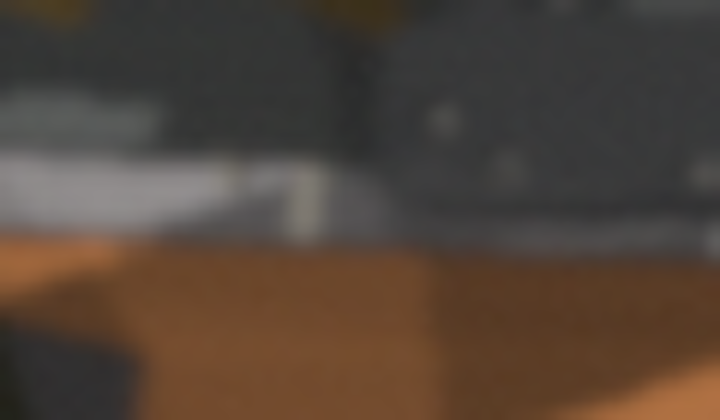

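View pics/sm2.png

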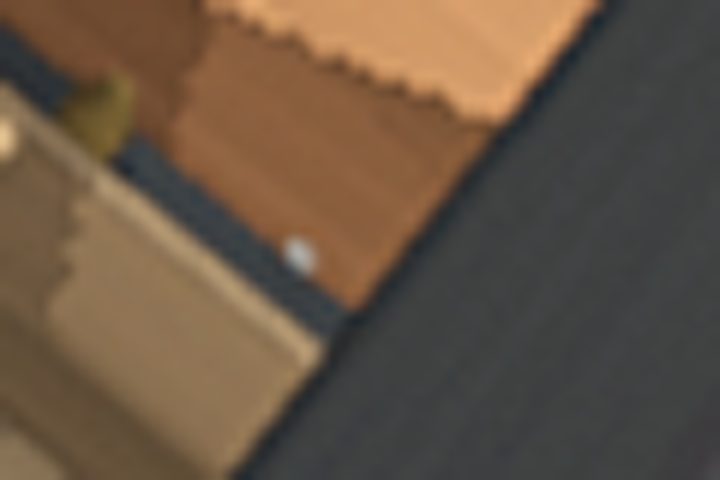

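Request:
move_arm:
  targets:
    - [45,[0,0,0],[0,0,0]]
    - [45,[0,0,0],[0,0,0]]
    - [45,[0,0,0],[0,0,0]]
    - [45,[0,0,0],[0,0,0]]
    - [45,[0,-30,0],[0,0,0]]
    - [45,[0,-45,-10],[0,0,0]]
    - [45,[0,-30,-40],[0,0,0]]
    - [45,[0,0,-45],[0,0,0]]
    - [45,[0,0,-45],[0,0,0]]
    - [45,[-20,0,-40],[0,0,0]]

```text
time: 36.7
tool_pos: [0.5841, 0.0236, 0.1836]
orientation: [0.712, -0.702, -0.003, 0.001]
wrist_force: [0.1, 0.1, -0.7]
gripper_width: 0.045
```

Request:
move_arm:
  targets:
    - [45,[-25,0,-40],[0,0,0]]
    - [45,[-25,0,-40],[0,0,0]]
    - [45,[-25,0,-40],[0,0,0]]
    - [45,[-25,0,-40],[0,0,0]]
    - [45,[0,0,-40],[0,0,0]]
    - [45,[0,0,-40],[0,0,0]]
    - [45,[0,0,0],[0,0,0]]

```text
time: 37.4
tool_pos: [0.4755, -0.2327, 0.1799]
orientation: [0.711, -0.703, 0.001, -0.001]
wrist_force: [-0.2, -1.0, 0.3]
gripper_width: 0.045
```

```bash
python3 -c "
from plan import *
st();p,d=grab('top','t38');crop(p,30,100,230,240,'t38c',4);p,d=grab('scene','s38');crop(p,380,270,640,400,'s38c',3);crop(p,495,360,555,400,'sm3',12)"
```

```text
t 37.4 p [ 0.4755 -0.2327  0.1799] yaw -0.2 tilt [-0.    0.01 -1.  ] F [-0.2 -1.   0.3] w 0.045
```

View pics/t38.png

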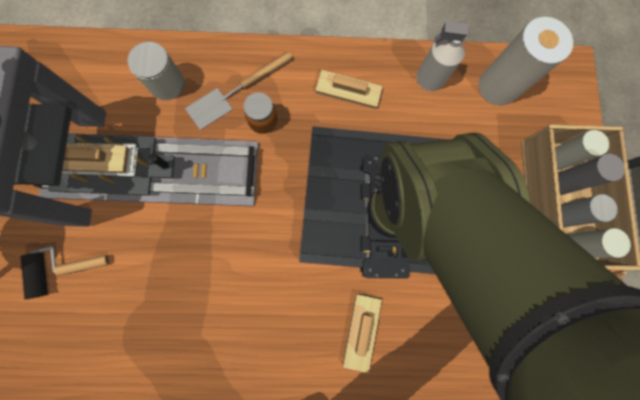

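View pics/t38c.png

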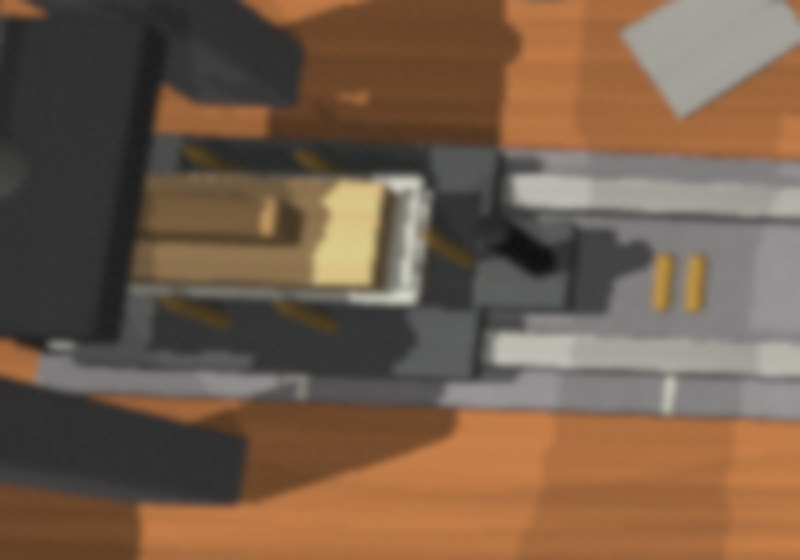

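View pics/s38c.png

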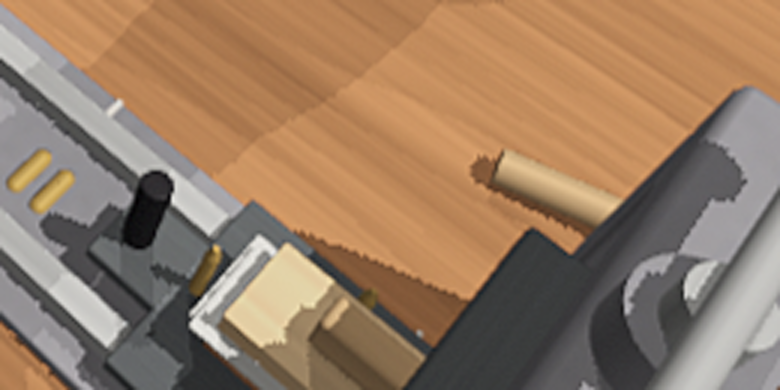

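View pics/sm3.png

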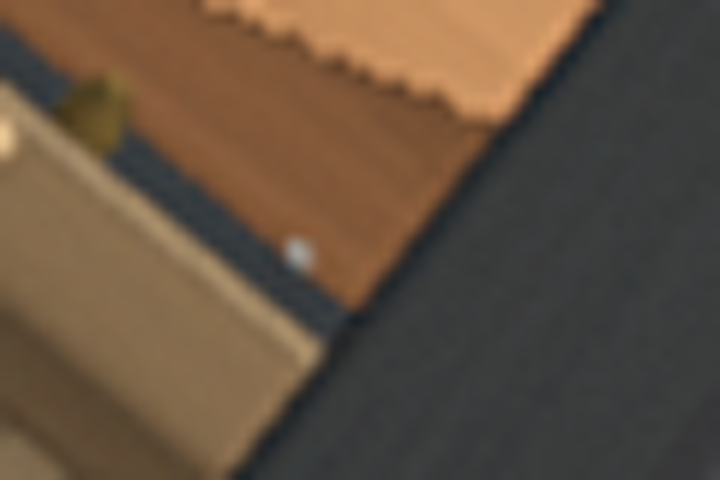

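The pointer did not move when the handle was released. Its offset from the pressing mark in the top crop, (292,380) against (303,388), matches the offset at the loading mark. The board is flat on the stack with its bar up, and the tin and jar are where they started.

```bash
python3 -c "
from plan import *
np.set_printoptions(precision=4,suppress=True)
d=np.load('pics/t38.npy'); print('tin',w('top',d,457,198),'jar',w('top',d,259,103),'board',w('top',d,118,152))
print(ticket.hand_in())"
```

```text
tin [ 0.4468 -0.2206  0.5916] jar [ 0.7375 -0.0051  0.0835] board [0.617  0.2717 0.0962]
the job is handed in; nothing more can be done
None
```

The job is done and handed in at about 37 s, with no verdict reported. I pulled the carriage to the loading station and slid the two plates out of the outer lanes. They are stacked flat between the pegs, with the leftmost board on top, grip bar up. I then pushed the loaded carriage to the pressing station, released the handle and backed the arm away.

**Last checks:**
- **Carriage:** the pointer had travelled 0.2007 m from the loading mark, against 0.200 expected, and it stayed put when I released the handle.
- **Stack and board:** the top plate measured 0.079–0.082 m before the board went on. The board's top face then read 0.096 m, against 0.098 expected. Only part of the stack is visible under the press frame.
- **Slab:** all three lanes were empty, so there were only two plates.
- **Bystanders:** the jar was unmoved by depth reading. My last depth check of the tin failed because the arm was in the way; earlier pictures show the tin where it started.

**One difference from a clean lay:** the second plate could not be lowered all the way, because the fingertips touched the edge of the first. I released it about 13 mm up, already between the pegs, and it landed flat.

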